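Book out and unpack a shelf bar from a half-closed carton

ROBOT

A 6-joint arm with a two-finger parallel gripper is mounted at the origin on the work surface. World frame = base frame: x ahead of the robot, y to its left, z up, the work surface at z = 0. Lengths are in mm, angles in rad, forces in N, time in s.
With the tool pointing down it reaches from about 325 to 875 mm from the base axis. Payload 4.4 kg.
Tool frame: the origin (TCP) lies midway between the tips of the shut fingers; the grasp point (between the pads) lies 19 mm behind it (robot.tcp_to_grasp is the distance from the TCP to the grasp point, in mm); z points along the fingers, y is the direction in which the jaws open and shut (so a half turn about z gives the same grasp; the last joint's range is limited). The gripper opens to 85 mm and grips with 20 to 120 N. Pads are 22 mm wide; open, the fingers measure 114 mm over their backs; the gripper's body (76 mm by 85 mm) begins 54 mm behind the grasp point. The pads swing forward as they close: fully open they stand 13 mm farther back than shut.
Start: joints at [-1.357, 0.207, 1.542, -0, 1.393, -0.15], TCP at [205.126, -537.169, 193.482] pointing down, gripper open.
Joint ranges: [-2.73, 2.73], [-0.86, 2.22], [0.23, 2.46], [-1.11, 4.25], [0.08, 2.63], [-2.82, 2.82]. Speed limits (rad/s): [2.79, 2.79, 3.14, 3.14, 3.14, 3.14].

INTERFACE

Orientations are given as a rotation vector (axis times angle).
In Python, from station import monitor, vision, robot gives the robot as it stands.
- The arm moves only by the tool step_arm, never from a script. Its argument "moves" is a list of rows, each a list of 2 entries, a list of its own where there are three numbers: the shift along the tool's x, y, z in m, then the turn about the tool's z in degrees. A call has 1 to 20 rows; each row shifts and turns the pose as measured when the row begins, along the tool's axes as they then stand; what a row does not reach is not made up. A row lasts 1/10 s, in which the tool goes at most 50 mm and 8.59 degrees, less where a joint would pass 70% of its speed; a pose out of reach is approached as far as the arm can. A call is refused whole if a number of a shift passes 0.05 or a number of a turn 8.59, either way. A call with a gripper value outside its range is refused whole. "fingers" is the closure, from -1 (fully open) to 1 (shut), set as the call begins (left out, the last holds). The fingers move at their own pace and stop on an object; "newtons" is the grip in N (left out, the last holds). Time passes only in rows, so rows that do not move let the fingers close. It gives the time, the measured TCP pose, the force and the opening at its end, in the units of the state.
- monitor.get_state(): the state, without advancing time (a new reading comes with each control period).
- vision.snapshot(name): name is "scene" or "top" or "wrist"; returns a dict with "image" (384x512x3 uint8, red, green, blue), "K" (3x3 intrinsics, pixels), "k1" (the pictures are not rectified: a ray, as slopes to the right and down, at radius r is drawn at 1 + k1 r^2 times it, then the intrinsics apply), "R" (3x3) and "t" (3): a world point X has camera coordinates R X + t; the wrist camera has in their place "tool_from_camera" (4x4, takes a point from camera to tool coordinates, whose origin is the TCP and whose axes are the flange's). Camera axes: x right, y down, z forward; pixel columns grow to the right and rows downward; lengths in mm; the calibration is good to about 2 mm. A picture is of the moment at which its call begins: read the wrist's pose just before it. There is no depth.
- robot.job_done(): hands the job in, once; it reports no verdict.
Trained networks look in a picture, given as the dict that the camera call returned (one of the last four; its "shot" number tells which), for a name from the list of things; names that differ only in an ending like _2 or _b are one class to them, and where a whole thing is asked for, a point or a joint stands for the part that bears it (a point fixed in the world has none). Each returns a list of dicts, best first, with "conf" (0 to 1); they miss things now and then, are a little off and sometimes report something else, mostly with a low value. They report only what shows in the picture. A call takes as long as a camera call. They do not tell look-alikes from the thing itself.
- vision.find_in(picture, target): "bbox" ([centre column, centre row, width, height] in pixels, round what is visible of it).
- vision.outline_of(picture, target): "mask" (384x512 bool, what is visible of it) and "bbox" ([centre column, centre row, width, height] in pixels, round what is visible of it).
- vision.mark_of(picture, target): "point" ([row, column] in pixels: a listed point, or the origin of a listed thing).
The state is a dict: "t": time; "joints": joint angles; "joint_vel": joint speeds; "effort": joint torques, N m; "tool_pos": TCP position; "eef_rot": TCP orientation; "contact_force": force on the tool from outside, world axes, zero at the start; "torque": the same for the moment, N m; "width": finger opening in mm.
Only numpy, scipy, OpenCV 4.12 (cv2) and the standard library are available. Lean on these libraries where they do the work, as an engineer would, in place of code of your own. Each camera call takes 0.05 s, during which the arm holds its last target.

TASK

Book out the shelf bar: pick up the hand scanner, point its window squarely at the middle of the barcode on the closed end of the carton from about 6 cm away and hold it steady there for a good second, then lay the scanner back down flat on the table, outside the carton, without dropping it. The long square bar in the carton is longer than the opening that the taped-down flap leaves, so tilt it and draw it out slantwise, head end first, without forcing it against the carton or tipping over the jar that stands by the scanner. Finish still holding the bar in the gripper, still and level, all of it well above the carton's highest edge (about 8 cm) and touching nothing else.

Things in the scene. Friction and masses are not known exactly. Their poses are not given: they have to be found in the camera images.
- carton: Half-closed cardboard carton, fixed. Origin: centre of its underside, on the table; y along its long side, from the closed end (-y) to the open end (+y). Outside 250 (x) by 350 (y) mm, walls and floor 5 thick, side walls 90 high. Two packing blocks (70 in x, 20 in y, tops 25 above the table) at y = -140 and +140 carry the bar. Low pot (45 high) and box stand inside at x = +95 and -96, y = +105
- label (a point): Middle of the barcode, on the upright outer face of the carton's closed end (y = -175 mm), 52 mm above the table. Axes as the carton's: it faces the carton's -y. The white label (64 wide) also folds over onto the top of the flap
- flap_edge (a point): Middle of the free edge of the rigid taped flap, on its top, at carton y = -25 mm. The flap (5 thick, underside 85, top 90 above the table) closes the carton from there to the -y end; the rest of the top, 195 mm along y by 240 across, is open. Axes as the carton's
- end_flap_top (a point): Middle of the top edge of the rigid standing end flap, which carries the +y end wall on up to 125 mm above the table (inner face at carton y = +170): the carton's highest edge. Axes as the carton's
- bar_mid (a point): Centre of the long bar: aluminium square tube with black end caps, 20 by 20 mm, 290 long (along its y, which points to its head), 110 to 220 g. It starts level, z up, on the packing blocks, centre 35 above the table. About half of it shows in the opening; grip it there across its 20 mm width, 50 to 70 mm from the centre towards the head
- bar_head (a point): Middle of the bar's head end, 145 mm from its centre, at the open (+y) end of the carton
- bar_tail (a point): Middle of the bar's tail end, 145 mm from its centre, at the start hidden under the taped flap
- scanner_grip (a point): Point to grip the hand scanner, in its grey handle (95 long, 32 wide, 36 high), half-way up, 18 mm above the table as it lies. x points to the black head (50 wide, 40 high) with the window, y across, z up. Whole scanner 131 mm long: from 53 behind this point to 79 in front; about 150 g
- scanner_window (a point): Centre of the scanner's window, 79 mm in front of scanner_grip and 2 mm higher; the scanner looks along its x. It reads with the barcode's middle 30 to 110 mm in front of the window, within 20 mm sideways and up or down, facing it within about 17 degrees
- jar: Clear jar with foam discs and a red lid, 60 mm across, 85 high, standing loose on the table near the scanner; origin at the centre of its underside. It must not be tipped over
Not all that is in view belongs to the job. Of the things that look like the part that bears scanner_grip, take the one that is farthest from the robot's base at the start.

How it is judged (in metres and radians):
On the way, in this order (a step that is already met when the one before it is completed fails the run):
1. the held scanner is pointed at the barcode, 30 to 110 mm from it and square to it, and kept steady for 0.8 s (x of label in the frame of scanner_window between 0.03 and 0.11 m and y of label in the frame of scanner_window between -0.02 and 0.02 m and z of label in the frame of scanner_window between -0.02 and 0.02 m and angle between the x axis of scanner_window and the y axis of label, either way round below 0.3 rad and linear speed of scanner below 0.03 m/s and contact force between the fingers and scanner above 0.5 N and height (world z) of scanner_grip above 0.03 m), for 0.8 s.
2. the scanner lies flat on the table again, let go (height (world z) of scanner_grip below 0.026 m and angle between scanner_grip's own z axis and vertical below 0.15 rad and contact force between the fingers and scanner below 0.1 N and contact force between scanner and carton below 0.1 N and linear speed of scanner below 0.03 m/s), for 0.2 s.
3. the bar comes out slantwise: its head is above the standing end flap while its tail is still below the taped flap (height (world z) of bar_head above 0.135 m and height (world z) of bar_tail below 0.085 m), for 0.05 s.
At the end, for the whole second after the job is handed in: The bar is held in the fingers, still, level within 10 degrees, both its ends at least 50 mm above the carton's highest edge (175 mm above the table), touching nothing else; the scanner lies flat on the table, released; the jar stands upright (height (world z) of each of bar_head, bar_tail above 0.175 m and angle between bar_mid's own y axis and vertical between 1.39 and 1.75 rad and contact force between the fingers and bar above 1 N and contact force between each of bar, scanner and carton below 0.1 N and linear speed of bar below 0.03 m/s and angular speed of bar below 0.2 rad/s and angle between jar's own z axis and vertical below 0.2 rad and height (world z) of scanner_grip below 0.026 m and angle between scanner_grip's own z axis and vertical below 0.15 rad and contact force between the fingers and scanner below 0.1 N); the arm keeps its last pose, push and grip.
It fails at once if the bar or the robot is forced against the carton (over 40 N) (contact force between any of bar, the arm, the fingers and carton above 40 N).
It fails at once if the scanner is dropped (falls free by more than about 25 mm) (contact force between the fingers and scanner below 0.1 N and linear speed of scanner above 0.7 m/s).
It fails at once if the jar is tipped over (angle between jar's own z axis and vertical above 0.6 rad).
It also fails if it takes over 58 s, if anything falls off the work surface, if the arm or the gripper's body presses on something with over 40 N, if the wrist force passes 120 N, or if a joint passes its speed limit or range.

## Working session

There is one attempt and no reset: what is moved stays moved. The work goes in short steps, Python scripts to look and compute and a tool call to move; the robot and the scene stay as the last step left them, time stands still between calls to the robot, and variables do not carry over. Pictures are saved under pics/ and viewed, and the job is handed in when it is done.

Besides the shell and the picture viewer there is one more tool, called after "Request:" as a command line: name --argument value ..., lists and objects as JSON in quotes. step_arm: Moves the arm, as the interface text tells. Its arguments: {"type":"object","properties":{"moves":{"type":"array","items":{"type":"array"}},"fingers":{"type":"number"},"newtons":{"type":"number"}},"required":["moves"]}

```bash
ls; mkdir -p pics; cat > h.py <<'E'
import numpy as np, cv2
from station import monitor, vision, robot
def save(p,name,crop=None,scale=1):
    im=cv2.cvtColor(p['image'],cv2.COLOR_RGB2BGR)
    if crop: c0,r0,c1,r1=crop; im=im[r0:r1,c0:c1]
    if scale!=1: im=cv2.resize(im,None,fx=scale,fy=scale,interpolation=cv2.INTER_CUBIC)
    cv2.imwrite('pics/'+name+'.png',im)
def proj(p,X):
    X=np.atleast_2d(X); c=X@np.array(p['R']).T+np.array(p['t'])
    s=c[:,:2]/c[:,2:]; r2=(s**2).sum(1,keepdims=True); s=s*(1+p['k1']*r2)
    K=np.array(p['K']); return np.c_[K[0,0]*s[:,0]+K[0,2],K[1,1]*s[:,1]+K[1,2]]
def ray(p,uv):
    K=np.array(p['K']); d=np.array([(uv[0]-K[0,2])/K[0,0],(uv[1]-K[1,2])/K[1,1]]); s=d.copy()
    for _ in range(30): s=d/(1+p['k1']*(s@s))
    R=np.array(p['R']); o=-R.T@np.array(p['t']); v=R.T@np.r_[s,1]; return o,v/np.linalg.norm(v)
def atz(p,uv,z):
    o,v=ray(p,uv); return o+v*(z-o[2])/v[2]
def tri(p,uv,q,uw):
    o,v=ray(p,uv);a,b=ray(q,uw); A=np.c_[v,-b]; k=np.linalg.lstsq(A,a-o,rcond=None)[0]
    x,y=o+v*k[0],a+b*k[1]; return (x+y)/2,np.linalg.norm(x-y)
E
python3 - <<'E'
from h import *
a=vision.snapshot("scene");b=vision.snapshot("top")
save(a,'s0');save(b,'t0')
for n in "label flap_edge end_flap_top bar_mid bar_head bar_tail scanner_grip scanner_window jar carton".split():
  for nm,p in(('s',a),('t',b)):
    print(n,nm,[(np.round(d['point'][::-1],1).tolist(),round(d['conf'],2)) for d in vision.mark_of(p,n)])
print(monitor.get_state())
np.savez('pix.npz',**{nm+k:np.array(p[k]) for nm,p in(('s',a),('t',b)) for k in('K','R','t','k1')})
E
```

```text
pics
label s [([251.6, 248.5], 0.65)]
label t [([100.8, 142.9], 0.29)]
flap_edge s [([320.8, 229.3], 0.94)]
flap_edge t [([188.1, 146.7], 0.76)]
end_flap_top s [([410.2, 215.1], 0.62), ([319.5, 234.8], 0.57)]
end_flap_top t [([101.1, 146.7], 0.79)]
bar_mid s [([329.4, 247.3], 0.83)]
bar_mid t [([182.9, 149.6], 0.86)]
bar_head s [([388.4, 245.7], 0.71)]
bar_head t [([120.7, 149.2], 0.79), ([190.5, 143.7], 0.69)]
bar_tail s []
bar_tail t []
scanner_grip s [([114.5, 261.4], 0.98), ([153.2, 187.7], 0.58)]
scanner_grip t [([371.2, 248.5], 0.68), ([386.3, 147.5], 0.65), ([183.5, 147.4], 0.24)]
scanner_window s [([181.5, 189.1], 0.81), ([143.5, 268.6], 0.67)]
scanner_window t [([355.1, 138.4], 0.96), ([339.6, 249.2], 0.81)]
jar s [([137.9, 230.7], 0.61)]
jar t [([182.3, 153.5], 0.6), ([373.9, 188.3], 0.56)]
carton s [([325.6, 253.1], 0.92)]
carton t [([183.5, 152.0], 0.77), ([388.5, 149.4], 0.27)]
{'t': 1.1, 'joints': array([-1.35648542e+00,  2.06591707e-01,  1.54148566e+00, -2.63856884e-05,
        1.39350287e+00, -1.50509384e-01]), 'joint_vel': array([-0.00077732,  0.0010595 , -0.0004616 ,  0.00075082,  0.00014701,
       -0.00048684]), 'effort': array([ 1.53271154e-03, -3.83055031e+01, -2.91977727e+01, -1.60803729e-04,
        6.95100971e-04, -1.29738481e-05]), 'tool_pos': array([ 205.12667297, -537.17489014,  193.49319913]), 'eef_rot': array([ 3.08945724e+00,  5.69890510e-01, -4.01540775e-05]), 'contact_force': array([ 0.10373476, -0.16982852, -0.0900906 ]), 'torque': array([-0.05960629,  0.02223783,  0.00689123]), 'width': 85.24049026323527}
```

View pics/s0.png

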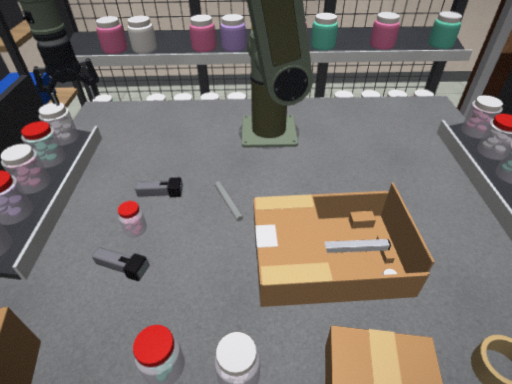

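View pics/t0.png

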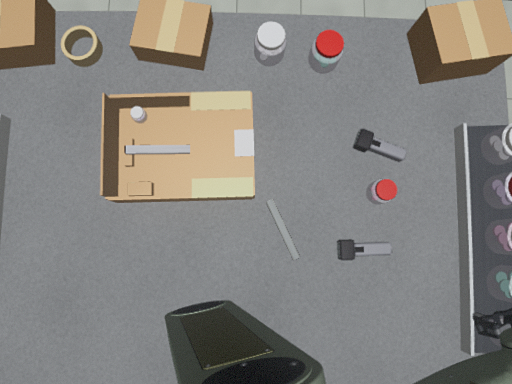

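```bash
cat >> h.py <<'E'
_d=np.load('pix.npz') if __import__('os').path.exists('pix.npz') else None
if _d is not None:
    S={k:_d['s'+k] for k in('K','R','t','k1')};T={k:_d['t'+k] for k in('K','R','t','k1')}
E
python3 - <<'E'
from h import *
np.set_printoptions(precision=1,suppress=True)
print('cams',-S['R'].T@S['t'],-T['R'].T@T['t'])
for n,u,v in [('flap',(320.8,229.3),(188.1,146.7)),('endtop',(410.2,215.1),(101.1,146.7)),('head',(388.4,245.7),(120.7,149.2)),('jar',(137.9,230.7),(373.9,188.3)),('gripA',(114.5,261.4),(371.2,248.5)),('gripA',(114.5,261.4),(386.3,147.5)),('gripB',(153.2,187.7),(386.3,147.5)),('winB',(181.5,189.1),(355.1,138.4)),('winA',(143.5,268.6),(339.6,249.2)),('mid',(329.4,247.3),(182.9,149.6)),('lab',(251.6,248.5),(100.8,142.9)),('carton',(325.6,253.1),(183.5,152))]:
    print(n,*tri(S,u,T,v))
E
```

```text
cams [1083.   -53.1  710.5] [ 336.5  -37.  1060.3]
flap [548.8  99.5  90.3] 4.8198680202310005
endtop [538.9 298.3 121.6] 0.9108156709647808
head [551.8 274.3  28.8] 12.065941829957131
jar [ 469.1 -364.1    5.8] 1.834869657063741
gripA [ 321.1 -506.9 -325.9] 99.88704648353435
gripA [ 574.2 -394.5   16.8] 3.689486363406229
gripB [ 525.2 -297.3  215.8] 57.922574736337715
winB [ 542.2 -231.7  224. ] 54.334887094410064
winA [ 315.9 -414.4 -377.7] 105.44222409413116
mid [554.6 123.5  30.2] 0.5132955031239065
lab [582.6  98.7 188.5] 354.21691735009756
carton [553.1 121.6   5.7] 7.3369127074240055
```

```bash
python3 - <<'E'
import cv2
s=cv2.imread('pics/s0.png');t=cv2.imread('pics/t0.png')
cv2.imwrite('pics/t0c.png',cv2.resize(t[80:215,90:270],None,fx=4.4,fy=4.4,interpolation=2))
cv2.imwrite('pics/t0s.png',cv2.resize(t[110:280,320:440],None,fx=3.5,fy=3.5,interpolation=2))
cv2.imwrite('pics/s0c.png',cv2.resize(s[180:310,240:435],None,fx=4,fy=4,interpolation=2))
cv2.imwrite('pics/s0s.png',cv2.resize(s[165:290,80:200],None,fx=4,fy=4,interpolation=2))
E
```

```text
(no output)
```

View pics/t0c.png

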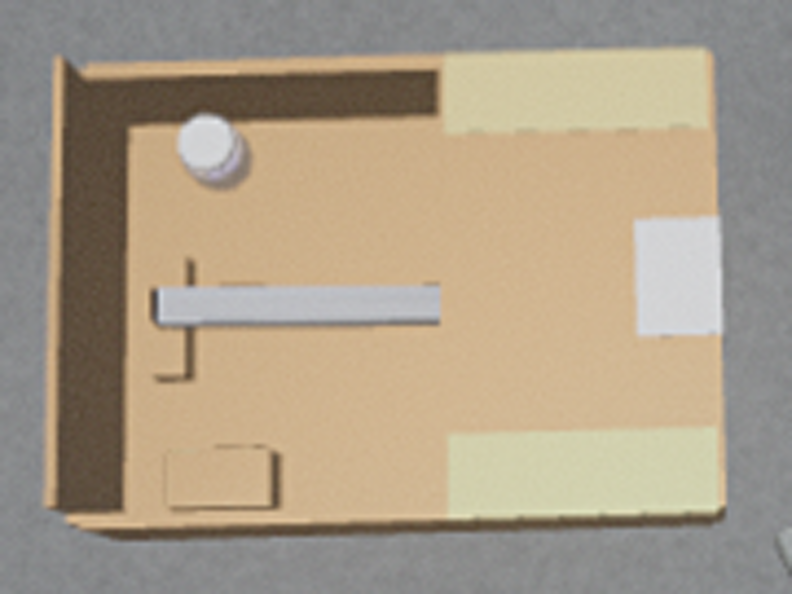

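View pics/t0s.png

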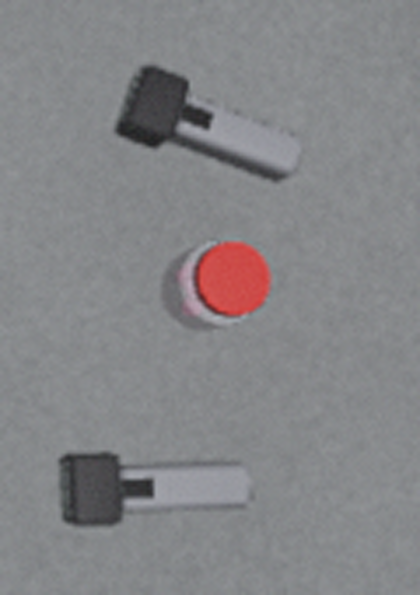

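View pics/s0c.png

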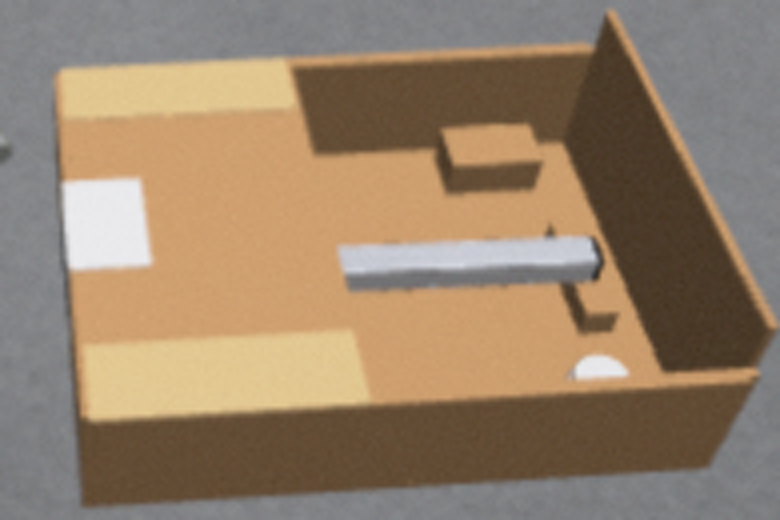

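View pics/s0s.png

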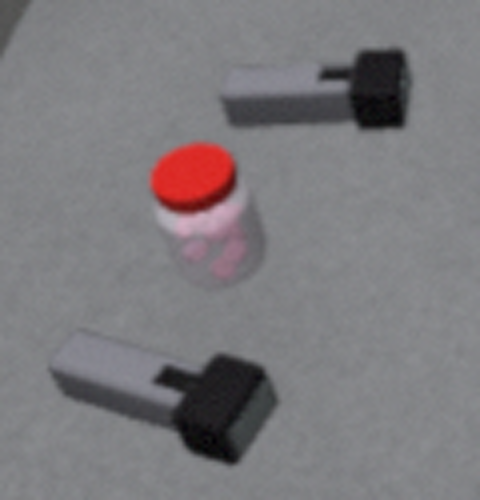

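```bash
cat > fit.py <<'E'
from h import *
from scipy.optimize import least_squares
np.set_printoptions(precision=2,suppress=True)
tc=lambda c,r:(90+(c+.5)/4.4-.5,80+(r+.5)/4.4-.5)
sc=lambda c,r:(240+(c+.5)/4-.5,180+(r+.5)/4-.5)
O=[(T,(125,-175,90),tc(712,49)),(T,(-125,-175,90),tc(725,510)),(T,(125,175,125),tc(58,57)),(T,(-125,175,125),tc(44,507)),
(S,(-125,-175,90),sc(58,70)),(S,(125,-175,90),sc(83,420)),(S,(125,-175,0),sc(83,505)),(S,(125,175,0),sc(710,466)),(S,(125,175,90),sc(757,370)),(S,(-125,175,125),sc(608,11)),(S,(125,175,125),sc(775,325))]
def f(q):
    c,s=np.cos(q[2]),np.sin(q[2]); r=[]
    for P,X,uv in O:
        W=[q[0]+c*X[0]-s*X[1],q[1]+s*X[0]+c*X[1],X[2]]
        r.append(proj(P,W)[0]-uv)
    return np.array(r).ravel()
s=least_squares(f,[550,120,0],loss='soft_l1'); print(s.x,s.x[2]*57.3);print(s.fun.reshape(-1,2)) if 0 else print(f(s.x).reshape(-1,2))
q=s.x;c,si=np.cos(q[2]),np.sin(q[2])
def W(x,y):return np.array([q[0]+c*x-si*y,q[1]+si*x+c*y])
print('label',W(0,-175),'endtop',W(0,172))
# bar centreline top z=45 from top cam
for u in[(157,305),(440,304)]: print('bar',atz(T,tc(*u),45))
print('barhead scene', atz(S,sc(595,238),45),atz(S,sc(340,247),45),'(-x edge)',atz(S,sc(602,258),45))
ts=lambda c,r:(320+(c+.5)/3.5-.5,110+(r+.5)/3.5-.5)
ss=lambda c,r:(80+(c+.5)/4-.5,165+(r+.5)/4-.5)
# scanner handle top outline z=36
for u in[(302,143),(285,180),(178,147),(195,108)]: print('sc top',atz(T,ts(*u),36))
for u in[(150,66),(118,130),(158,147),(188,92)]: print('head top z40',atz(T,ts(*u),40))
for u in[(80,328),(52,366),(175,407)]: print('sc scene',atz(S,ss(*u),36))
for u in[(222,353),(275,392),(238,440),(180,404)]: print('head scene z40',atz(S,ss(*u),40))
print('jar lid',atz(T,ts(233,279),85),atz(S,ss(194,172),85))
E
python3 fit.py
```

```text
[554.83 122.84   0.05] 2.71217939948844
[[ 0.33  0.83]
 [ 0.57 -0.86]
 [-0.69 -1.85]
 [ 0.44  2.52]
 [-0.88  0.24]
 [-0.17 -1.52]
 [-0.04 -0.02]
 [-0.67 -0.45]
 [ 0.62  0.4 ]
 [ 0.58 -2.2 ]
 [ 1.79  1.55]]
label [563.11 -51.97] endtop [546.69 294.64]
bar [550.58 264.12  45.  ]
bar [554.   104.46  45.  ]
barhead scene [545.12 265.83  45.  ] [548.09 111.48  45.  ] (-x edge) [560.35 265.6   45.  ]
sc top [ 563.78 -440.63   36.  ]
sc top [ 536.18 -427.13   36.  ]
sc top [ 558.47 -348.78   36.  ]
sc top [ 587.58 -361.92   36.  ]
head top z40 [ 616.81 -328.26   40.  ]
head top z40 [ 568.95 -304.04   40.  ]
head top z40 [ 557.24 -332.96   40.  ]
head top z40 [ 598.29 -355.78   40.  ]
sc scene [ 544.14 -431.44   36.  ]
sc scene [ 572.19 -439.35   36.  ]
sc scene [ 602.81 -358.63   36.  ]
head scene z40 [ 567.89 -338.83   40.  ]
head scene z40 [ 596.49 -301.57   40.  ]
head scene z40 [ 628.6 -315.6   40. ]
head scene z40 [ 603.65 -354.48   40.  ]
jar lid [ 457.32 -370.31   85.  ] [ 461.7  -370.34   85.  ]
```

```bash
cat >> h.py <<'E'
from scipy.spatial.transform import Rotation as Rot
def now():
    s=monitor.get_state(); R=Rot.from_rotvec(s['eef_rot']).as_matrix()
    return s,R,np.degrees(np.arctan2(R[1,0],R[0,0]))
def plan(x,y,z,phi,n=None,pr=True):
    s,R,p=now(); P=s['tool_pos']; d=np.array([x,y,z])-P; dt=-(((phi-p)+180)%360-180)
    if n is None: n=int(max(np.ceil(np.linalg.norm(d)/45),np.ceil(abs(dt)/8),1))
    print('at',P.round(1),'phi',round(p,2),'d',d.round(1),'n',n)
    for i in range(n):
        a=np.radians(p-dt*i/n); w=d/n
        v=[w[0]*np.cos(a)+w[1]*np.sin(a),w[0]*np.sin(a)-w[1]*np.cos(a),-w[2]]
        print([[round(k/1000,4) for k in v],round(dt/n,2)])
def wsnap():
    s,R,p=now(); w=vision.snapshot('wrist'); M=np.array(w['tool_from_camera']); # tool axes = flange
    Rc=R@M[:3,:3]; o=s['tool_pos']+R@M[:3,3]; w['R']=Rc.T; w['t']=-Rc.T@o; return w
E
python3 -c "
from h import *
plan(560,-390,193,72)"
```

```text
at [ 205.1 -537.2  193.5] phi 20.9 d [354.9 147.2  -0.5] n 9
[[np.float64(0.0427), np.float64(-0.0012), np.float64(0.0001)], np.float64(-5.68)]
[[np.float64(0.0426), np.float64(0.003), np.float64(0.0001)], np.float64(-5.68)]
[[np.float64(0.0421), np.float64(0.0072), np.float64(0.0001)], np.float64(-5.68)]
[[np.float64(0.0412), np.float64(0.0113), np.float64(0.0001)], np.float64(-5.68)]
[[np.float64(0.0398), np.float64(0.0154), np.float64(0.0001)], np.float64(-5.68)]
[[np.float64(0.0381), np.float64(0.0192), np.float64(0.0001)], np.float64(-5.68)]
[[np.float64(0.036), np.float64(0.0229), np.float64(0.0001)], np.float64(-5.68)]
[[np.float64(0.0336), np.float64(0.0264), np.float64(0.0001)], np.float64(-5.68)]
[[np.float64(0.0308), np.float64(0.0295), np.float64(0.0001)], np.float64(-5.68)]
```

Request:
step_arm --moves '[[[0.043, -0.001, 0], -5.7], [[0.043, 0.003, 0], -5.7], [[0.042, 0.007, 0], -5.7], [[0.041, 0.011, 0], -5.7], [[0.04, 0.015, 0], -5.7], [[0.038, 0.019, 0], -5.7], [[0.036, 0.023, 0], -5.7], [[0.034, 0.026, 0], -5.7], [[0.031, 0.03, 0], -5.7], [[0, 0, 0], 0], [[0, 0, 0], 0]]' --fingers -1

```text
t: 2.2
tool_pos: [571.0, -379.6, 192.5]
eef_rot: [2.506, 1.89, -0.002]
contact_force: [-0.3, -1.1, -0.6]
width: 85.2
```

```bash
python3 - <<'E'
from h import *
s,R,p=now();print(s['tool_pos'],p,s['t'])
w=wsnap();save(w,'w1');np.savez('w1.npz',R=w['R'],t=w['t'],K=w['K'],k1=w['k1'])
for n in('scanner_grip','scanner_window'):
    for d in vision.mark_of(w,n): print(n,np.round(d['point'][::-1],1),round(d['conf'],2),atz(w,d['point'][::-1],18 if 'grip' in n else 20))
E
```

```text
[ 571.01507426 -379.63990804  192.45187458] 74.05565803362926 2.2
scanner_grip [257.3 168. ] 0.65 [ 572.27904118 -393.20153765   18.        ]
scanner_grip [ 40.8 192.2] 0.58 [ 313.16690252 -349.98534522   18.        ]
scanner_window [258.8  95.2] 0.77 [ 595.48328014 -316.06596106   20.        ]
scanner_window [ 10.  128.2] 0.56 [ 315.46820135 -269.92439551   20.        ]
```

View pics/w1.png

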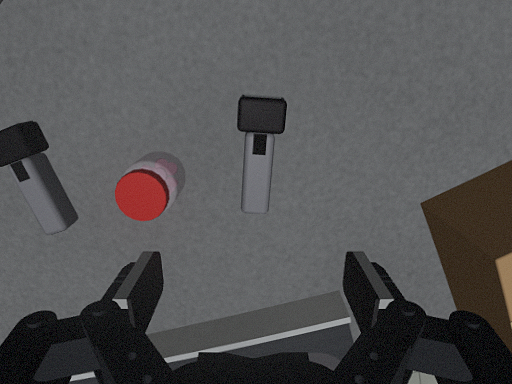

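```bash
python3 -c "
import cv2
t=cv2.imread('pics/w1.png')
cv2.imwrite('pics/w1c.png',cv2.resize(t[85:225,100:300],None,fx=4,fy=4,interpolation=2))"
```

```text
(no output)
```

View pics/w1c.png

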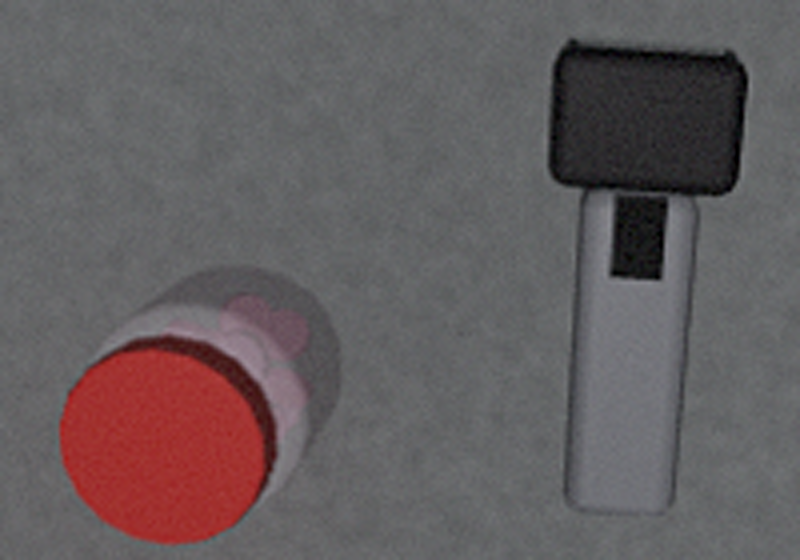

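```bash
python3 - <<'E'
from h import *
np.set_printoptions(precision=2,suppress=True)
d=np.load('w1.npz');w={k:d[k] for k in d}
c=lambda u,v:(100+(u+.5)/4-.5,85+(v+.5)/4-.5)
a=atz(w,c(620,510),34);b=atz(w,c(641,195),36)
print('cam',-w['R'].T@w['t']);print(a,b,np.linalg.norm(b-a),np.degrees(np.arctan2(*(b-a)[[1,0]])))
l=atz(w,c(560,50),36);r=atz(w,c(742,60),36);print('front',l,r,(l+r)/2,np.linalg.norm(l-r),np.degrees(np.arctan2(*(r-l)[[1,0]]))+90)
l=atz(w,c(553,182),36);r=atz(w,c(735,192),36);print('headback',np.degrees(np.arctan2(*(r-l)[[1,0]]))+90)
u=(b-a)/np.linalg.norm(b-a);print('grip',a+53*u,((l+r)/2))
for nm,uv in(('jar',c(165,438)),): print(nm,atz(w,uv,85))
E
```

```text
cam [ 592.77 -300.4   372.8 ]
[ 556.22 -438.43   34.  ] [ 586.04 -353.04   36.  ] 90.47061489728243 70.74681732483232
front [ 576.12 -311.85   36.  ] [ 620.   -326.85   36.  ] [ 598.06 -319.35   36.  ] 46.38466434538404 71.12209288855506
headback 71.00450831049771
grip [ 573.69 -388.41   35.17] [ 587.4  -351.23   36.  ]
jar [ 461.68 -369.87   85.  ]
```

```bash
python3 -c "
from h import *
plan(573,-390,192,71,1)"
```

```text
at [ 569.6 -380.7  192.7] phi 73.9 d [ 3.4 -9.3 -0.7] n 1
[[np.float64(-0.008), np.float64(0.0059), np.float64(0.0007)], np.float64(2.9)]
```

Request:
step_arm --moves '[[[-0.008, 0.006, 0.02], 2.9], [[0, 0, 0.04], 0], [[0, 0, 0.04], 0], [[0, 0, 0.03], 0], [[0, 0, 0.0], 0], [[0, 0, 0], 0]]'

```text
t: 2.95
tool_pos: [568.0, -400.3, 65.0]
eef_rot: [2.564, 1.796, -0.002]
contact_force: [-0.4, -0.9, 0.8]
width: 85.5
```

```bash
python3 -c "
from h import *
plan(573,-390,3,71,3)
w=wsnap();save(w,'w2')"
```

```text
at [ 568.  -400.3   65. ] phi 70.03 d [  5.   10.3 -62. ] n 3
[[np.float64(0.0038), np.float64(0.0004), np.float64(0.0207)], np.float64(-0.32)]
[[np.float64(0.0038), np.float64(0.0004), np.float64(0.0207)], np.float64(-0.32)]
[[np.float64(0.0038), np.float64(0.0005), np.float64(0.0207)], np.float64(-0.32)]
```

View pics/w2.png

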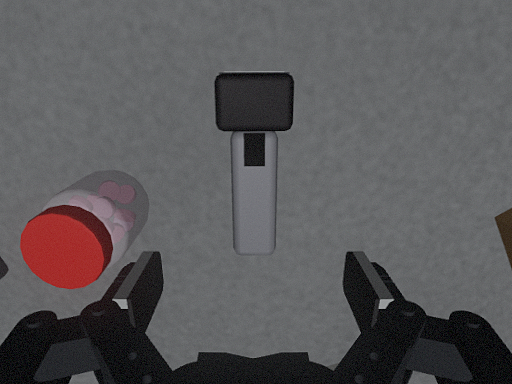

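```bash
python3 - <<'E'
from h import *
np.set_printoptions(precision=2,suppress=True)
w=wsnap();print(now()[0]['tool_pos'])
a=atz(w,(254.5,252.5),34);b=atz(w,(254,133),36);f=atz(w,(254.5,72),38)
print(a,b,f,np.linalg.norm(b-a),np.degrees(np.arctan2(*(f-a)[[1,0]])))
u=(f-a)/np.linalg.norm(f-a);g=(a+53*u+f-79*u)/2;print(g, a+53*u)
plan(g[0],g[1],3,70.3,3)
E
```

```text
[ 568.53 -400.23   65.7 ]
[ 555.14 -437.96   34.  ] [ 585.12 -353.58   36.  ] [ 598.17 -318.22   38.  ] 89.5670753794533 70.22967097621198
[ 572.26 -390.32   35.59] [ 573.05 -388.11   35.67]
at [ 568.5 -400.2   65.7] phi 70.06 d [  3.7   9.9 -62.7] n 3
[[np.float64(0.0035), np.float64(0.0), np.float64(0.0209)], np.float64(-0.08)]
[[np.float64(0.0035), np.float64(0.0), np.float64(0.0209)], np.float64(-0.08)]
[[np.float64(0.0035), np.float64(0.0001), np.float64(0.0209)], np.float64(-0.08)]
```

Request:
step_arm --moves '[[[0.003, 0, 0.018], 0], [[0.003, 0, 0.017], 0], [[0.002, 0, 0.015], 0], [[0, 0, 0], 0], [[0, 0, 0], 0]]'

```text
t: 3.55
tool_pos: [574.9, -395.0, 17.0]
eef_rot: [2.555, 1.791, 0.002]
contact_force: [0.8, 0.6, 0.2]
width: 85.1
```

```bash
python3 -c "
from h import *
plan(572.5,-390,3,70.3,2)"
```

```text
at [ 574.9 -395.    17. ] phi 70.07 d [ -2.4   5.  -14. ] n 2
[[np.float64(0.0019), np.float64(-0.002), np.float64(0.007)], np.float64(-0.12)]
[[np.float64(0.0019), np.float64(-0.002), np.float64(0.007)], np.float64(-0.12)]
```

Request:
step_arm --moves '[[[0.003, -0.003, 0.007], 0], [[0.001, 0, 0.005], 0], [[0, 0, 0], 0], [[0, 0, 0], 0]]'

```text
t: 3.95
tool_pos: [574.0, -390.0, 4.3]
eef_rot: [2.554, 1.792, 0.002]
contact_force: [0.0, 0.2, 1.3]
width: 85.1
```

```bash
python3 -c "
from h import *
plan(572.5,-390,3,70.3,2)"
```

```text
at [ 574.  -390.     4.3] phi 70.1 d [-1.5 -0.  -1.3] n 2
[[np.float64(-0.0003), np.float64(-0.0007), np.float64(0.0006)], np.float64(-0.1)]
[[np.float64(-0.0003), np.float64(-0.0007), np.float64(0.0006)], np.float64(-0.1)]
```

Request:
step_arm --moves '[[[0, 0, 0], 0], [[0, 0, 0], 0], [[0, 0, 0], 0], [[0, 0, 0], 0], [[0, 0, 0], 0], [[0, 0, 0], 0], [[0, 0, 0], 0], [[0, 0, 0], 0]]' --fingers 1 --newtons 45

```text
t: 4.75
tool_pos: [574.9, -391.2, 6.0]
eef_rot: [2.552, 1.79, 0.003]
contact_force: [-0.4, 0.4, 0.4]
width: -0.1
```

```bash
python3 -c "
from h import *
w=wsnap();save(w,'w3');a=vision.snapshot('scene');save(a,'s3',(60,140,260,300),3.5);print(monitor.get_state()['width'])"
```

```text
-0.16696302796775167
```

View pics/w3.png

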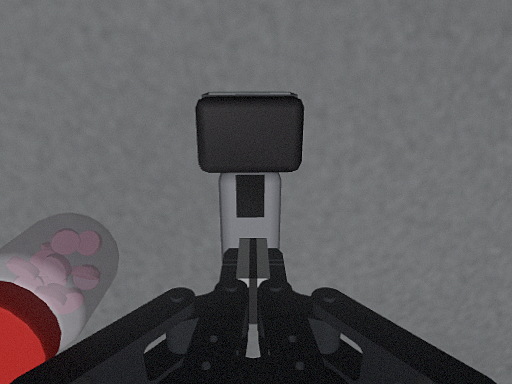

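View pics/s3.png

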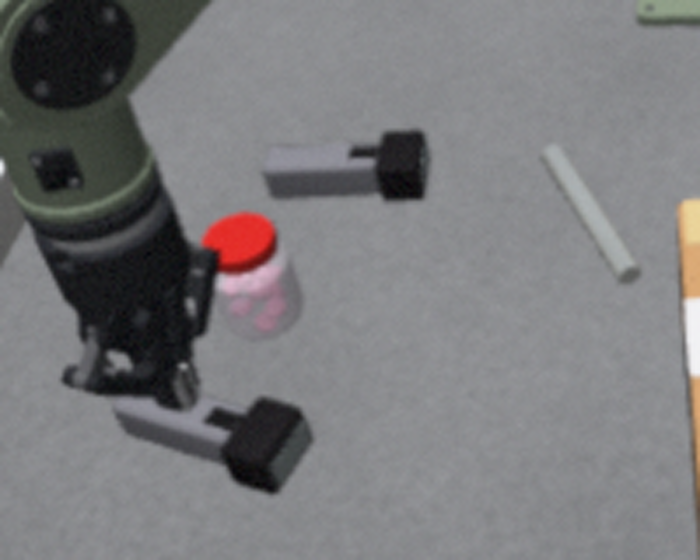

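```bash
python3 - <<'E'
from h import *
np.set_printoptions(precision=2,suppress=True)
w=wsnap();s,R,p=now();print(s['tool_pos'],s['joints'],R[:,2]);M=np.array(w['tool_from_camera']);print(M)
for z in(40,10): print(z,atz(w,(197,110),z),atz(w,(303,110),z),np.linalg.norm(atz(w,(197,110),z)-atz(w,(303,110),z)))
print('tcp proj',proj(w,s['tool_pos']),proj(w,s['tool_pos']+[0,0,19]),proj(w,s['tool_pos']+[0,0,30]))
q=vision.snapshot('scene');print('scene tcp',proj(q,s['tool_pos']),proj(q,s['tool_pos']+[0,0,37]))
E
```

```text
[ 574.89 -391.16    5.95] [-0.72  0.62  1.37 -0.    1.12 -0.37] [ 0.02 -0.02 -1.  ]
[[   0.     -0.95   -0.32   81.6 ]
 [   1.      0.      0.     -0.57]
 [   0.     -0.32    0.95 -180.59]
 [   0.      0.      0.      1.  ]]
40 [ 574.38 -316.27   40.  ] [ 618.71 -332.38   40.  ] 47.167998667442475
10 [ 569.24 -317.39   10.  ] [ 622.72 -336.83   10.  ] 56.89482260301608
tcp proj [[253.45 221.28]] [[254.25 235.67]] [[254.79 245.38]]
scene tcp [[116.25 264.25]] [[111.8  254.91]]
```

```bash
python3 - <<'E'
from h import *
np.set_printoptions(precision=1,suppress=True)
w=wsnap();s,R,p=now()
for y0 in(-42,-10,0):
  for x0 in(0,11):
    print(y0,x0,[(z,proj(w,s['tool_pos']+R@[x0,y0,z])[0]) for z in(0,-10,-20,-30,-40)])
save(w,'w3c',(190,210,320,384),4)
E
```

```text
-42 0 [(0, array([185.5, 221.2])), (-10, array([182.1, 228.2])), (-20, array([178.4, 235.9])), (-30, array([174.3, 244.5])), (-40, array([169.7, 254.1]))]
-42 11 [(0, array([184.2, 204.6])), (-10, array([180.8, 210.9])), (-20, array([176.9, 217.8])), (-30, array([172.6, 225.6])), (-40, array([167.8, 234.3]))]
-10 0 [(0, array([237.3, 221.3])), (-10, array([236.5, 228.4])), (-20, array([235.6, 236.1])), (-30, array([234.7, 244.8])), (-40, array([233.6, 254.4]))]
-10 11 [(0, array([237. , 204.7])), (-10, array([236.2, 211. ])), (-20, array([235.3, 218. ])), (-30, array([234.3, 225.8])), (-40, array([233.2, 234.6]))]
0 0 [(0, array([253.5, 221.3])), (-10, array([253.5, 228.4])), (-20, array([253.6, 236.2])), (-30, array([253.6, 244.8])), (-40, array([253.7, 254.5]))]
0 11 [(0, array([253.5, 204.7])), (-10, array([253.6, 211. ])), (-20, array([253.6, 218. ])), (-30, array([253.7, 225.9])), (-40, array([253.7, 234.6]))]
```

View pics/w3c.png

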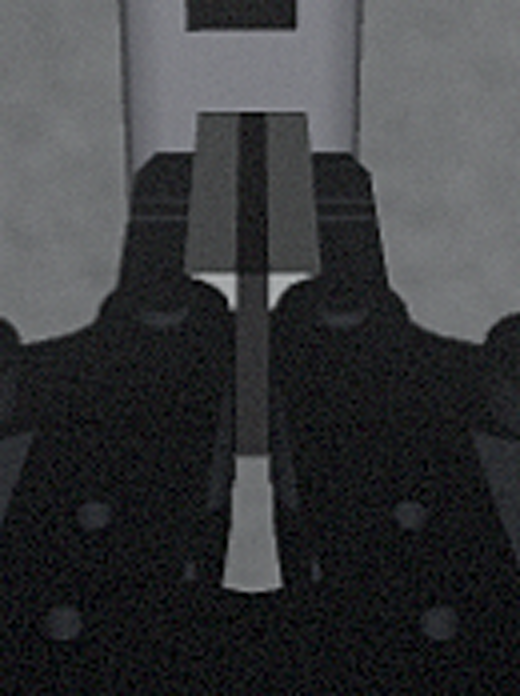

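```bash
python3 - <<'E'
from h import *
print([a for a in dir(robot) if not a.startswith('_')],robot.tcp_to_grasp)
s=monitor.get_state();print(s['t'],s['effort'],s['contact_force'],s['torque'])
E
```

```text
['Unreachable', 'job_done', 'tcp_to_grasp'] 18.700000000000003
5.0 [-1.47748189e-03 -5.15646672e+01 -2.56546515e+01 -1.47808000e-02
 -1.01987631e-01  5.68953567e-05] [-1.10004822  0.11722235 -0.62604485] [-0.01949795  0.01046039  0.00906776]
```

Request:
step_arm --moves '[[[0, 0, 0], 0], [[0, 0, 0], 0], [[0, 0, 0], 0], [[0, 0, 0], 0], [[0, 0, 0], 0], [[0, 0, 0], 0]]' --fingers -1

```text
t: 5.6
tool_pos: [574.8, -391.1, 5.9]
eef_rot: [2.552, 1.79, 0.003]
contact_force: [0.2, -0.8, 0.4]
width: 84.7
```

```bash
python3 - <<'E'
from h import *
w=wsnap();save(w,'w4');s=monitor.get_state();print(s['tool_pos'],s['width'],s['contact_force'])
a=vision.snapshot('scene');save(a,'s4',(60,140,260,300),3.5)
E
```

```text
[ 574.86487285 -391.06631639    5.85820798] 85.03481040784409 [ 0.43919281  0.32388772 -0.55955496]
```

View pics/w4.png

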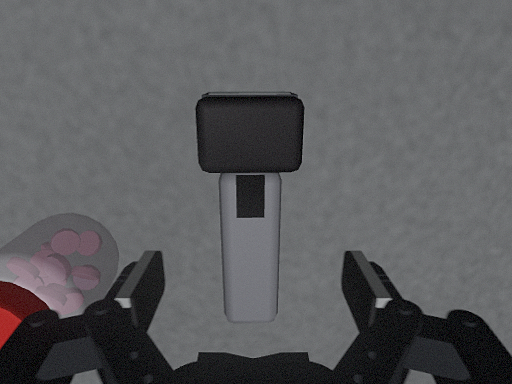

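View pics/s4.png

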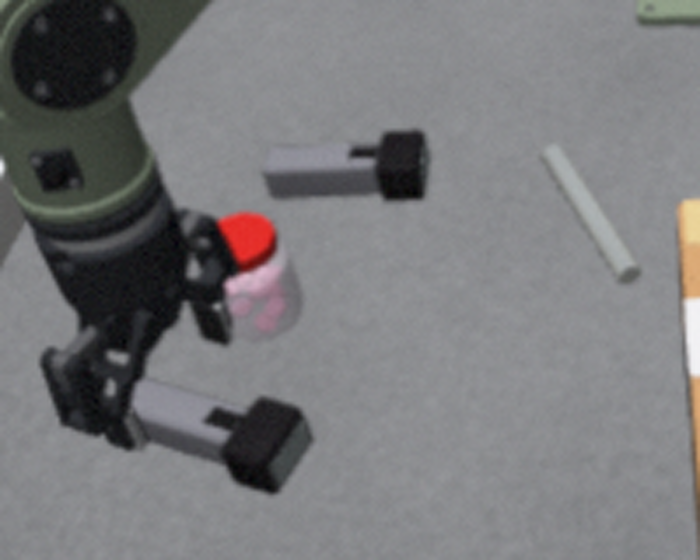

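```bash
python3 - <<'E'
from h import *
np.set_printoptions(precision=1,suppress=True)
w=wsnap();s,R,p=now()
for y in(-50,50):
  for z in(0,-13,-30,-45,-60): print(y,z,'scene',proj(S,s['tool_pos']+R@[0,y,z])[0],'wrist x11',proj(w,s['tool_pos']+R@[11,np.sign(y)*42.5,z])[0],'wrist x0',proj(w,s['tool_pos']+R@[0,np.sign(y)*42.5,z])[0])
E
```

```text
-50 0 scene [128.3 248.8] wrist x11 [183.4 204.5] wrist x0 [184.6 221.1]
-50 -13 scene [127.1 245.5] wrist x11 [178.7 212.9] wrist x0 [180.1 230.4]
-50 -30 scene [125.4 241.1] wrist x11 [171.6 225.6] wrist x0 [173.3 244.5]
-50 -45 scene [123.9 237.1] wrist x11 [164.1 239. ] wrist x0 [166.2 259.3]
-50 -60 scene [122.4 233. ] wrist x11 [155.1 255.2] wrist x0 [157.7 277. ]
50 0 scene [103.3 281. ] wrist x11 [323.5 204.7] wrist x0 [322.2 221.3]
50 -13 scene [101.7 277.7] wrist x11 [328.3 213. ] wrist x0 [326.8 230.5]
50 -30 scene [ 99.5 273.4] wrist x11 [335.5 225.8] wrist x0 [333.7 244.6]
50 -45 scene [ 97.6 269.4] wrist x11 [343.2 239.2] wrist x0 [341.  259.4]
50 -60 scene [ 95.6 265.4] wrist x11 [352.4 255.4] wrist x0 [349.7 277.1]
```

Request:
step_arm --moves '[[[0.0, -0.001, 0.01], 0], [[0, 0, 0.01], 0], [[0, 0, 0.008], 0], [[0, 0, 0], 0], [[0, 0, 0], 0]]'

```text
t: 6.25
tool_pos: [573.5, -390.6, -26.0]
eef_rot: [2.554, 1.791, 0.003]
contact_force: [-0.8, -0.7, 0.4]
width: 85.2
```

Request:
step_arm --moves '[[[0, 0, 0.006], 0], [[0, 0, 0], 0], [[0, 0, 0], 0]]'

```text
t: 6.55
tool_pos: [573.7, -390.8, -32.5]
eef_rot: [2.554, 1.791, 0.003]
contact_force: [-0.4, 0.1, -0.1]
width: 85.7
```

```bash
python3 - <<'E'
from h import *
w=wsnap();s=monitor.get_state();print(s['tool_pos'],s['width'],s['contact_force'])
a=vision.snapshot('scene');save(a,'s5',(60,200,200,300),5)
E
```

```text
[ 573.56080851 -390.73691798  -32.59012745] 85.58514390878611 [-0.23750599 -0.25595914  0.1417901 ]
```

View pics/s5.png

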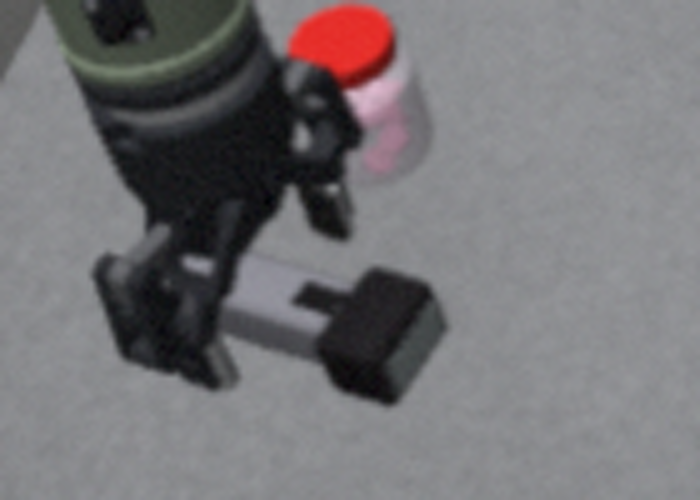

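Request:
step_arm --moves '[[[0, 0, 0], 0], [[0, 0, 0], 0], [[0, 0, 0], 0], [[0, 0, 0], 0], [[0, 0, 0], 0], [[0, 0, 0], 0]]' --fingers 1 --newtons 45

```text
t: 7.25
tool_pos: [574.2, -391.3, -31.0]
eef_rot: [2.552, 1.79, 0.003]
contact_force: [-0.3, -0.1, -1.6]
width: 31.6
```

Request:
step_arm --moves '[[[0, 0, -0.01], 0], [[0, 0, -0.02], 0], [[0, 0, 0], 0], [[0, 0, 0], 0]]'

```text
t: 7.65
tool_pos: [572.2, -389.4, -1.5]
eef_rot: [2.555, 1.792, 0.001]
contact_force: [0.1, 0.8, -1.5]
width: 31.4
```

```bash
python3 - <<'E'
from h import *
s=monitor.get_state();print(s['tool_pos'],s['width'],s['contact_force'])
a=vision.snapshot('scene');save(a,'s6',(60,180,200,300),5)
plan(569.7,-191,1,92.7,8)
E
```

```text
[ 572.22056403 -389.44610468   -1.49756986] 31.36529109094377 [ 0.10927147  0.78384212 -1.52341229]
at [ 572.7 -389.9   -1.1] phi 70.09 d [ -3.  198.9   2.1] n 8
[[np.float64(0.0232), np.float64(-0.0088), np.float64(-0.0003)], np.float64(-2.83)]
[[np.float64(0.0236), np.float64(-0.0077), np.float64(-0.0003)], np.float64(-2.83)]
[[np.float64(0.024), np.float64(-0.0065), np.float64(-0.0003)], np.float64(-2.83)]
[[np.float64(0.0243), np.float64(-0.0053), np.float64(-0.0003)], np.float64(-2.83)]
[[np.float64(0.0245), np.float64(-0.0041), np.float64(-0.0003)], np.float64(-2.83)]
[[np.float64(0.0247), np.float64(-0.0029), np.float64(-0.0003)], np.float64(-2.83)]
[[np.float64(0.0248), np.float64(-0.0017), np.float64(-0.0003)], np.float64(-2.83)]
[[np.float64(0.0249), np.float64(-0.0004), np.float64(-0.0003)], np.float64(-2.83)]
```

View pics/s6.png

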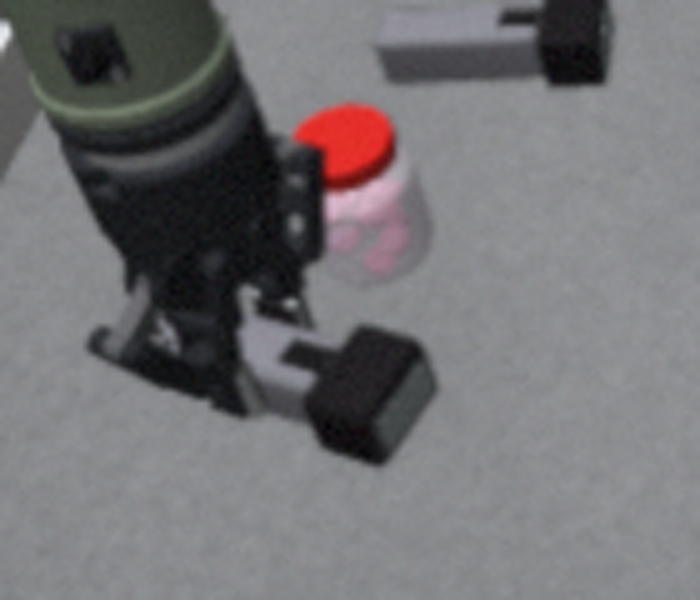

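Request:
step_arm --moves '[[[0.023, -0.009, 0], -2.8], [[0.024, -0.008, 0], -2.8], [[0.024, -0.006, 0], -2.8], [[0.024, -0.005, 0], -2.8], [[0.024, -0.004, 0], -2.8], [[0.024, -0.003, 0], -2.8], [[0.022, -0.002, 0], -2.8], [[0.015, 0, 0], -2.8], [[0, 0, 0], 0], [[0, 0, 0], 0]]'

```text
t: 8.7
tool_pos: [564.9, -198.4, -11.1]
eef_rot: [2.147, 2.274, -0.009]
contact_force: [-0.4, -0.3, -1.5]
width: 31.1
```

```bash
python3 - <<'E'
from h import *
s=monitor.get_state();print(s['tool_pos'],s['width'],s['contact_force'])
plan(569.7,-191,1,92.7,1)
a=vision.snapshot('scene');save(a,'s7',(140,160,300,280),5)
a=vision.snapshot('top');save(a,'t7',(220,80,380,200),5)
E
```

```text
[ 564.93112444 -198.36436902  -11.10032848] 31.133643113100696 [-0.35009718 -0.34926976 -1.4525102 ]
at [ 564.9 -198.4  -11.1] phi 93.29 d [ 4.8  7.4 12.1] n 1
[[np.float64(0.0071), np.float64(0.0052), np.float64(-0.0121)], np.float64(0.59)]
```

View pics/s7.png

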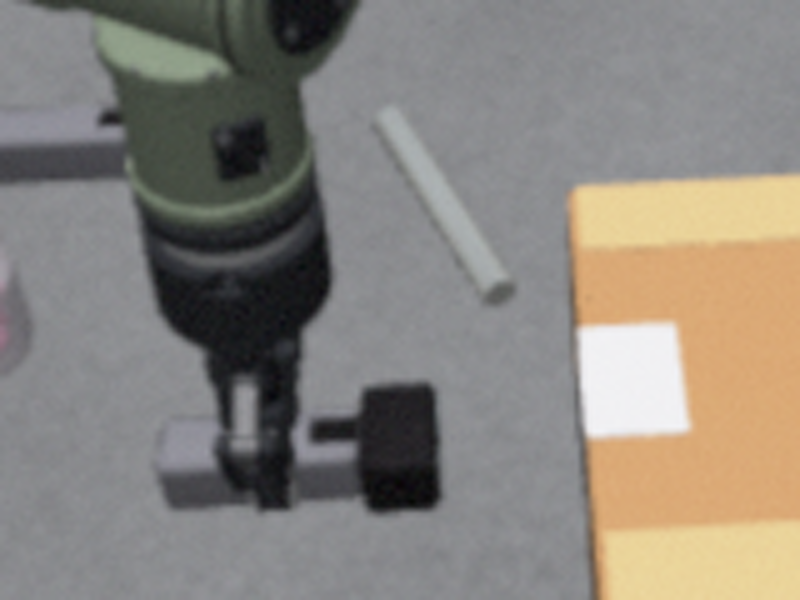

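View pics/t7.png

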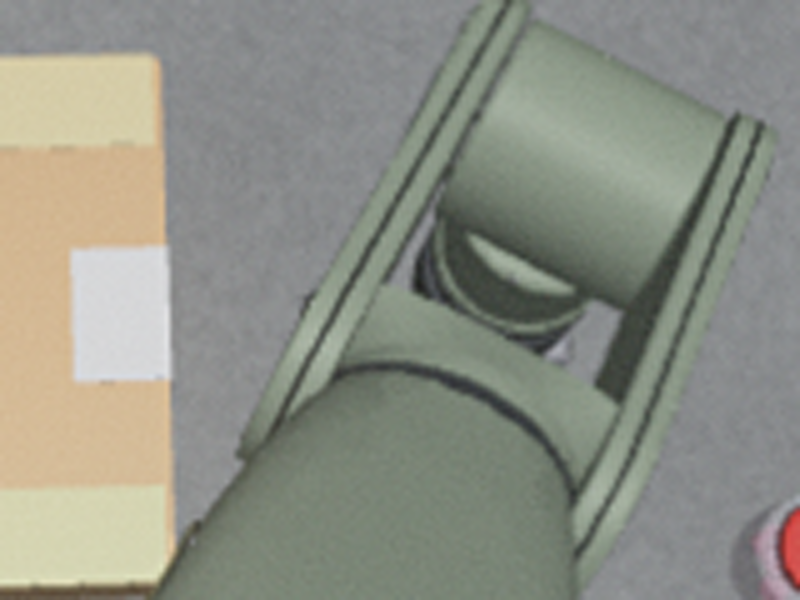

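Request:
step_arm --moves '[[[0.006, 0.005, -0.011], 0.6], [[0, 0, 0], 0], [[0, 0, 0], 0], [[0, 0, 0], 0]]'

```text
t: 9.2
tool_pos: [571.4, -195.5, 2.0]
eef_rot: [2.163, 2.253, -0.008]
contact_force: [-0.2, -0.9, -1.4]
width: 31.2
```

```bash
python3 - <<'E'
from h import *
s=monitor.get_state();print(s['tool_pos'],s['width'],s['contact_force'],s['joint_vel'])
plan(569.7,-191,1,92.7,1)
w=wsnap();save(w,'w8')
s,R,p=now();np.set_printoptions(precision=1,suppress=True)
g=s['tool_pos']+[0,0,49]; u=R[:,0]; 
for k,z in((79,2),(79,22)): print('pred window',g+u*k+[0,0,z],proj(w,g+u*k+[0,0,z]),proj(S,g+u*k+[0,0,z]))
print('label top edge mid pred',proj(w,[563.1,-52,90]),proj(S,[563.1,-52,90]))
a=vision.snapshot('scene');save(a,'s8',(140,160,300,280),5)
E
```

```text
[ 571.36177216 -195.50651636    2.02348388] 31.234660899474342 [-0.16105891 -0.9025497  -1.35334666] [-0.00453228  0.00135091 -0.00048459 -0.00316926  0.00308415  0.00058855]
at [ 571.4 -195.5    2. ] phi 92.34 d [-1.7  4.5 -1. ] n 1
[[np.float64(0.0046), np.float64(-0.0015), np.float64(0.001)], np.float64(-0.36)]
pred window [ 567.9 -116.5   51.6] [[255.5  92. ]] [[228.9 248.1]]
pred window [ 567.9 -116.5   71.6] [[256.5  94.8]] [[228.4 242.7]]
label top edge mid pred [[ 249.7 -183.3]] [[256.3 235.4]]
```

View pics/w8.png

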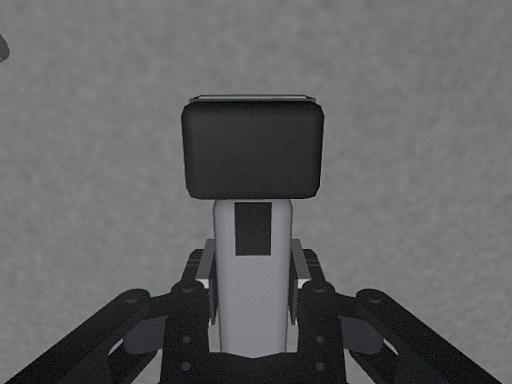

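View pics/s8.png

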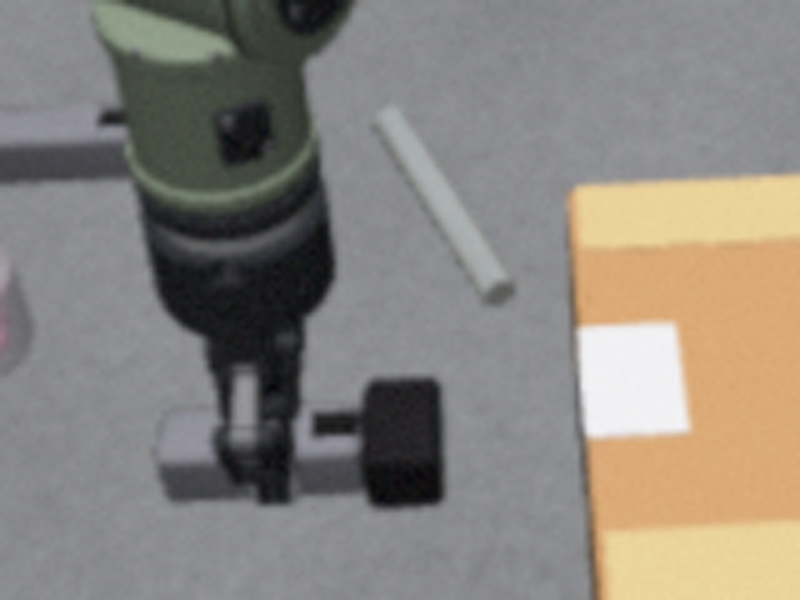

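Request:
step_arm --moves '[[[0.003, -0.001, 0], 0], [[0, 0, 0], 0], [[0, 0, 0], 0], [[0, 0, 0], 0], [[0, 0, 0], 0], [[0, 0, 0], 0], [[0, 0, 0], 0], [[0, 0, 0], 0], [[0, 0, 0], 0], [[0, 0, 0], 0], [[0, 0, 0], 0], [[0, 0, 0], 0], [[0, 0, 0], 0], [[0, 0, 0], 0], [[0, 0, 0], 0]]'

```text
t: 10.8
tool_pos: [568.8, -191.8, 0.8]
eef_rot: [2.165, 2.255, -0.009]
contact_force: [-0.1, -0.4, -1.1]
width: 31.7
```

Request:
step_arm --moves '[[[-0.01, 0, 0], 0], [[-0.015, 0, 0.005], 0], [[-0.01, 0, 0.008], 0], [[0, 0, 0.006], 0], [[0, 0, 0.003], 0], [[0, 0, 0], 0], [[0, 0, 0], 0]]'

```text
t: 11.5
tool_pos: [569.8, -231.4, -23.7]
eef_rot: [2.168, 2.254, -0.01]
contact_force: [-0.2, 0.3, -1.2]
width: 31.4
```

```bash
python3 - <<'E'
from h import *
s,R,p=now();print(s['tool_pos'],p,s['contact_force'],R[:,2])
E
```

```text
[ 569.75473898 -231.38298071  -23.67973879] 92.23310349882438 [-0.20727342  0.30083529 -1.21117417] [ 0.00604543 -0.0146777  -0.999874  ]
```

Request:
step_arm --moves '[[[0, 0, 0.003], 0], [[0, 0, 0.002], 0], [[0, 0, 0], 0], [[0, 0, 0], 0]]'

```text
t: 11.9
tool_pos: [570.1, -230.3, -28.8]
eef_rot: [2.166, 2.255, -0.01]
contact_force: [0.1, 0.2, -0.9]
width: 31.6
```

Request:
step_arm --moves '[[[0, 0, 0.002], 0], [[0, 0, 0], 0], [[0, 0, 0.001], 0], [[0, 0, 0], 0], [[0, 0, 0], 0]]'

```text
t: 12.4
tool_pos: [570.9, -230.6, -30.9]
eef_rot: [2.164, 2.255, -0.009]
contact_force: [0.1, -0.5, -0.7]
width: 31.4
```

Request:
step_arm --moves '[[[0, 0, 0.001], 0], [[0, 0, 0], 0], [[0, 0, 0], 0]]'

```text
t: 12.7
tool_pos: [571.1, -230.7, -31.0]
eef_rot: [2.164, 2.254, -0.009]
contact_force: [0.6, 0.5, -0.4]
width: 31.6
```

Request:
step_arm --moves '[[[0, 0, 0], 0], [[0, 0, 0], 0], [[0, 0, 0], 0], [[0, 0, 0], 0], [[0, 0, 0], 0], [[0, 0, 0], 0], [[0, 0, 0], 0]]' --fingers -1

```text
t: 13.4
tool_pos: [571.9, -231.2, -31.0]
eef_rot: [2.163, 2.253, -0.008]
contact_force: [0.1, 0.3, 0.9]
width: 85.2
```

```bash
python3 - <<'E'
from h import *
w=wsnap();save(w,'w9');a=vision.snapshot('scene');save(a,'s9',(120,170,300,290),4)
E
```

```text
(no output)
```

View pics/w9.png

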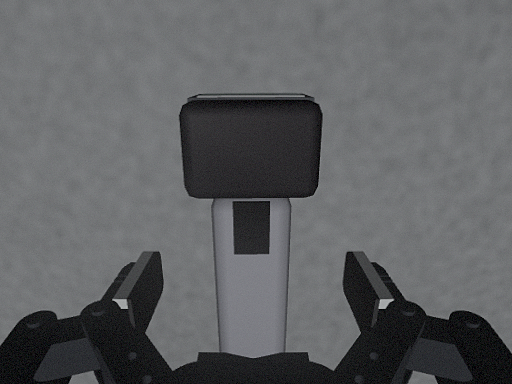

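View pics/s9.png

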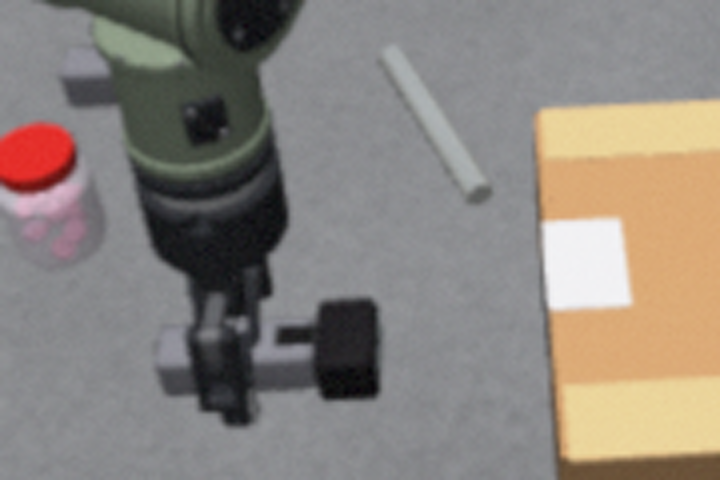

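```bash
python3 - <<'E'
from h import *
plan(553,150,150,91.5,9)
E
```

```text
at [ 571.8 -231.2  -31. ] phi 92.33 d [-18.8 381.2 181. ] n 9
[[np.float64(0.0424), np.float64(-0.0004), np.float64(-0.0201)], np.float64(0.09)]
[[np.float64(0.0424), np.float64(-0.0004), np.float64(-0.0201)], np.float64(0.09)]
[[np.float64(0.0424), np.float64(-0.0005), np.float64(-0.0201)], np.float64(0.09)]
[[np.float64(0.0424), np.float64(-0.0006), np.float64(-0.0201)], np.float64(0.09)]
[[np.float64(0.0424), np.float64(-0.0006), np.float64(-0.0201)], np.float64(0.09)]
[[np.float64(0.0424), np.float64(-0.0007), np.float64(-0.0201)], np.float64(0.09)]
[[np.float64(0.0424), np.float64(-0.0008), np.float64(-0.0201)], np.float64(0.09)]
[[np.float64(0.0424), np.float64(-0.0008), np.float64(-0.0201)], np.float64(0.09)]
[[np.float64(0.0424), np.float64(-0.0009), np.float64(-0.0201)], np.float64(0.09)]
```

Request:
step_arm --moves '[[[0, 0, -0.02], 0], [[0, 0, -0.04], 0], [[0, 0, -0.045], 0], [[0, 0, -0.045], 0], [[0, 0, -0.03], 0], [[0.02, 0, 0], 0], [[0.04, 0.002, 0], 0], [[0.045, 0.002, 0], 0], [[0.045, 0.002, 0], 0], [[0.045, 0.001, 0], 0], [[0.045, 0.001, 0], 0], [[0.045, 0.001, 0], 0], [[0.045, 0.001, 0], 0], [[0.035, 0, 0], 0], [[0.015, 0, 0], 0], [[0, 0, 0], 0], [[0, 0, 0], 0]]'

```text
t: 15.2
tool_pos: [551.7, 173.7, 135.1]
eef_rot: [-2.175, -2.267, 0.027]
contact_force: [-0.5, -0.1, -0.7]
width: 85.8
```

```bash
python3 - <<'E'
from h import *
s,R,p=now();print(s['tool_pos'],p,s['t'])
w=wsnap();save(w,'w10');np.savez('w10.npz',R=w['R'],t=w['t'],K=w['K'],k1=w['k1'])
for n in('bar_mid','bar_head','flap_edge','end_flap_top'):
    for d in vision.mark_of(w,n): print(n,np.round(d['point'][::-1],1),round(d['conf'],2),atz(w,d['point'][::-1],{'bar_mid':35,'bar_head':35,'flap_edge':90,'end_flap_top':125}[n]))
E
```

```text
[551.68945877 173.673623   135.0836414 ] 92.37275999894999 15.2
bar_mid [260.1 227.3] 0.79 [559.09459597 121.26612967  35.        ]
bar_head [257.6  67.8] 0.75 [549.84303494 265.76499694  35.        ]
flap_edge [256.  282.5] 0.93 [556.4039405   97.06284291  90.        ]
end_flap_top [254.2  15.6] 0.6 [546.71292545 289.76765502 125.        ]
```

View pics/w10.png

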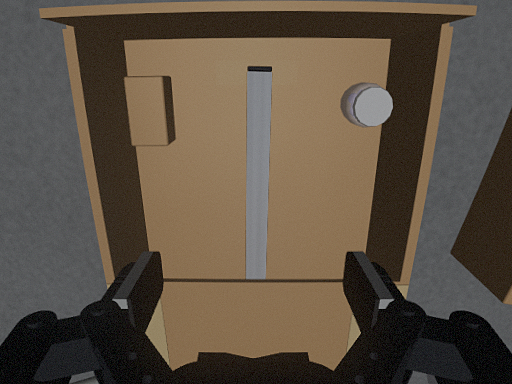

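```bash
python3 - <<'E'
from h import *
np.set_printoptions(precision=2,suppress=True)
d=np.load('w10.npz');w={k:d[k] for k in d}
g=cv2.cvtColor(cv2.imread('pics/w10.png'),cv2.COLOR_BGR2HSV)
pts=[]
for r in range(80,272,8):
    row=g[r,225:295].astype(int); m=np.where((row[:,1]<60)&(row[:,2]>60))[0]
    pts.append((225+m.min(),225+m.max(),r)) if len(m) else 0
print(pts[0],pts[-1])
L=np.array([atz(w,(a,r),45) for a,b,r in pts]);Rr=np.array([atz(w,(b+1,r),45) for a,b,r in pts])
M=(L+Rr)/2;k=np.polyfit(M[:,1],M[:,0],1);print('width',np.mean(Rr[:,0]-L[:,0]),'phi',90-np.degrees(np.arctan(k[0])),'x at y=180,120,265',np.polyval(k,[180,120,265]))
print('head top edge',atz(w,(260,67),45),atz(w,(260,71),45))
for uv,z in(((45,15),125),((472,14),125),((256,280),90)):print(atz(w,uv,z))
E
```

```text
(np.int64(247), np.int64(271), 80) (np.int64(246), np.int64(265), 264)
width 19.923218765045306 phi 91.64049663581127 x at y=180,120,265 [554.05 555.76 551.61]
head top edge [551.71 266.16  45.  ] [551.86 263.14  45.  ]
[430.87 288.03 125.  ]
[665.53 298.29 125.  ]
[556.29  99.53  90.  ]
```

```bash
python3 - <<'E'
from h import *
plan(553.9,186,-22,91.7,5)
E
```

```text
at [553.2 172.1 136.3] phi 92.18 d [   0.7   13.9 -158.3] n 5
[[np.float64(0.0028), np.float64(0.0002), np.float64(0.0317)], np.float64(0.1)]
[[np.float64(0.0028), np.float64(0.0002), np.float64(0.0317)], np.float64(0.1)]
[[np.float64(0.0028), np.float64(0.0002), np.float64(0.0317)], np.float64(0.1)]
[[np.float64(0.0028), np.float64(0.0002), np.float64(0.0317)], np.float64(0.1)]
[[np.float64(0.0028), np.float64(0.0002), np.float64(0.0317)], np.float64(0.1)]
```

Request:
step_arm --moves '[[[0.01, 0.002, 0.01], 0.5], [[0, 0, 0.03], 0], [[0, 0, 0.035], 0], [[0, 0, 0.02], 0], [[0, 0, 0], 0], [[0, 0, 0], 0], [[0, 0, 0], 0]]'

```text
t: 16.15
tool_pos: [558.2, 180.4, 38.9]
eef_rot: [2.197, 2.24, -0.014]
contact_force: [0.2, 0.1, 0.8]
width: 85.4
```

```bash
python3 - <<'E'
from h import *
plan(553.9,186,-22,91.7,1)
w=wsnap();save(w,'w11')
E
```

```text
at [558.2 180.4  38.9] phi 91.11 d [ -4.3   5.6 -60.9] n 1
[[np.float64(0.0057), np.float64(-0.0042), np.float64(0.0609)], np.float64(-0.59)]
```

View pics/w11.png

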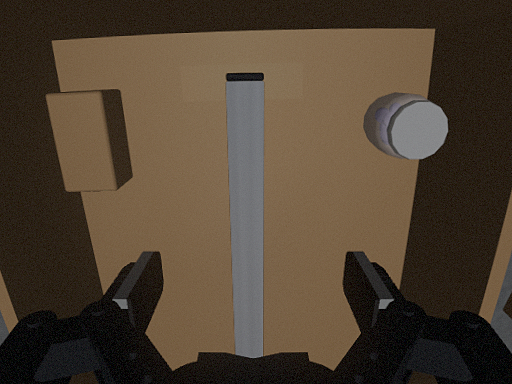

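Request:
step_arm --moves '[[[0.004, -0.004, 0.015], -0.6], [[0, 0, 0.02], 0], [[0, 0, 0.014], 0], [[0, 0, 0], 0], [[0, 0, 0], 0], [[0, 0, 0], 0]]'

```text
t: 16.8
tool_pos: [557.9, 185.9, -8.3]
eef_rot: [2.179, 2.249, -0.001]
contact_force: [-0.1, 0.1, -0.0]
width: 85.6
```

```bash
python3 - <<'E'
from h import *
plan(553.9,186,-22,91.7,1)
E
```

```text
at [557.9 185.9  -8.3] phi 91.81 d [ -4.    0.1 -13.7] n 1
[[np.float64(0.0002), np.float64(-0.004), np.float64(0.0137)], np.float64(0.11)]
```

Request:
step_arm --moves '[[[0, -0.003, 0.007], 0], [[0, 0, 0.004], 0], [[0, 0, 0], 0], [[0, 0, 0], 0], [[0, 0, 0], 0]]'

```text
t: 17.3
tool_pos: [556.3, 186.0, -18.3]
eef_rot: [2.178, 2.248, 0.004]
contact_force: [0.2, -0.7, -0.4]
width: 85.2
```

```bash
python3 - <<'E'
from h import *
plan(553.9,186,-22,91.7,1)
E
```

```text
at [556.3 186.  -18.3] phi 91.81 d [-2.4 -0.  -3.7] n 1
[[np.float64(0.0), np.float64(-0.0024), np.float64(0.0037)], np.float64(0.11)]
```

Request:
step_arm --moves '[[[0, -0.002, 0.004], 0], [[0, 0, 0], 0], [[0, 0, 0], 0], [[0, 0, 0], 0]]'

```text
t: 17.7
tool_pos: [554.5, 186.0, -22.3]
eef_rot: [2.178, 2.247, 0.005]
contact_force: [0.8, -0.1, -1.1]
width: 85.3
```

Request:
step_arm --moves '[[[0, 0, 0], 0], [[0, 0, 0], 0], [[0, 0, 0], 0], [[0, 0, 0], 0], [[0, 0, 0], 0], [[0, 0, 0], 0], [[0, 0, 0], 0], [[0, 0, 0], 0]]' --fingers 1 --newtons 20

```text
t: 18.5
tool_pos: [554.8, 186.0, -22.0]
eef_rot: [2.178, 2.247, 0.005]
contact_force: [-0.1, 0.1, -0.6]
width: 19.9
```

Request:
step_arm --moves '[[[0, 0, -0.01], 0], [[0, 0, -0.01], 0], [[0, 0, 0], 0], [[0, 0, 0], 0], [[0, 0, 0], 0]]'

```text
t: 19.0
tool_pos: [554.3, 186.3, -0.3]
eef_rot: [2.178, 2.247, 0.005]
contact_force: [0.5, -0.5, -1.3]
width: 19.7
```

```bash
python3 - <<'E'
from h import *
s=monitor.get_state();print(s['tool_pos'],s['contact_force'],s['torque'],s['width'])
w=wsnap();save(w,'w12');a=vision.snapshot('scene');save(a,'s12',(240,150,440,310),3.8)
E
```

```text
[ 5.54279564e+02  1.86258212e+02 -2.58541945e-01] [ 0.46716731 -0.47433915 -1.26004095] [ 0.11703498 -0.01424798 -0.00531095] 19.686813718067473
```

View pics/w12.png

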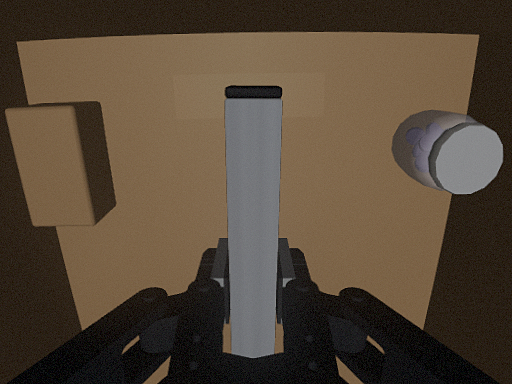

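View pics/s12.png

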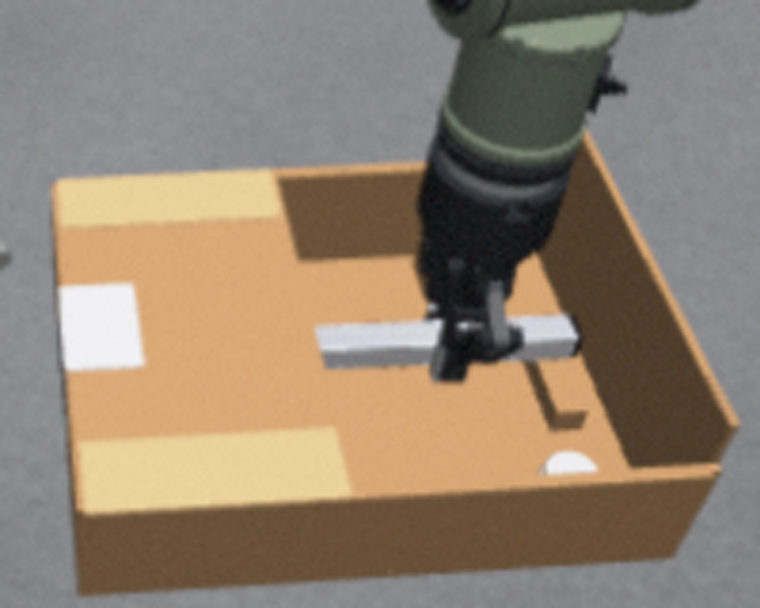

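```bash
cat >> h.py <<'E'
def tilt(w,rows,s,R):
    # bar top face edges in wrist picture: (row,left,right); 20mm wide -> tool coords of mid
    K=np.array(w['K']);M=np.array(w['tool_from_camera']);out=[]
    for r,l,q in rows:
        f=lambda u:(lambda d:[d:=np.array([(u-K[0,2])/K[0,0],(r-K[1,2])/K[1,1]])] and d)(0)
        def und(u):
            d=np.array([(u-K[0,2])/K[0,0],(r-K[1,2])/K[1,1]]);t=d.copy()
            for _ in range(30): t=d/(1+w['k1']*(t@t))
            return t
        a,b=und(l),und(q); Z=20/(b[0]-a[0]); m=(a+b)/2
        X=M@np.r_[m*Z,Z,1]; out.append(X[:3])
    return np.array(out)
E
python3 - <<'E'
from h import *
np.set_printoptions(precision=1,suppress=True)
w=wsnap();s,R,p=now()
im=w['image'].astype(int);g=im.sum(2)
for r in(100,120,140,160,180,200,220): print(r,[int(v) for v in np.where(np.abs(np.diff(g[r,200:310]))>60)[0]+200])
print(w['K'][0])
E
```

```text
100 [281, 282]
120 [223, 224]
140 [225, 280]
160 [225, 279]
180 [225, 226]
200 [225, 226, 278, 279]
220 [226, 227]
[320.4   0.  252.7]
```

```bash
python3 - <<'E'
from h import *
np.set_printoptions(precision=1,suppress=True)
w=wsnap();s,R,p=now()
X=tilt(w,[(100,224.5,282),(140,225,280.5),(200,226,279)],s,R);print(X)
print(np.degrees(np.arctan2(X[2,2]-X[0,2],X[0,0]-X[2,0])),s['t'])
E
```

```text
[[ 75.9  -0.6 -65.6]
 [ 61.9  -0.8 -65.7]
 [ 39.5  -0.8 -67.3]]
-2.7332001474975405 19.2
```

Request:
step_arm --moves '[[[0, 0, -0.006], 0], [[0, 0, -0.006], 0], [[0, 0, -0.006], 0], [[0, 0, -0.003], 0], [[0, 0, 0], 0], [[0, 0, 0], 0]]'

```text
t: 19.8
tool_pos: [552.2, 186.3, 21.0]
eef_rot: [2.181, 2.249, 0.001]
contact_force: [0.2, -0.1, -2.9]
width: 19.8
```

```bash
python3 - <<'E'
from h import *
s=monitor.get_state();print(s['tool_pos'],s['contact_force'],s['torque'],s['width'])
E
```

```text
[552.24979337 186.27488117  20.95447865] [ 0.18011887 -0.06874868 -2.88982189] [ 0.24254787 -0.01038746  0.03596377] 19.785976641989347
```

Request:
step_arm --moves '[[[0, 0, -0.003], 0], [[0, 0, -0.003], 0], [[0, 0, -0.003], 0], [[0, 0, 0], 0]]'

```text
t: 20.2
tool_pos: [552.0, 186.3, 30.0]
eef_rot: [2.181, 2.249, 0.001]
contact_force: [-0.7, -0.0, -3.1]
width: 19.9
```

```bash
python3 - <<'E'
from h import *
np.set_printoptions(precision=2,suppress=True)
s=monitor.get_state();print(s['tool_pos'],s['contact_force'],s['torque'],s['width'])
w=wsnap();save(w,'w13')
E
```

```text
[552.05 186.32  30.  ] [-0.65 -0.02 -3.13] [0.23 0.04 0.02] 19.850497509198238
```

View pics/w13.png

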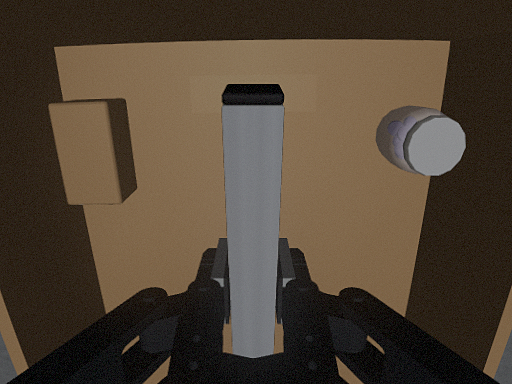

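Request:
step_arm --moves '[[[0, 0, -0.004], 0], [[0, 0, -0.004], 0], [[0, 0, -0.004], 0], [[0, 0, -0.004], 0], [[0, 0, 0], 0]]'

```text
t: 20.75
tool_pos: [551.3, 186.0, 46.9]
eef_rot: [2.181, 2.249, -0.001]
contact_force: [-0.9, -0.6, -2.2]
width: 19.7
```

```bash
python3 - <<'E'
from h import *
np.set_printoptions(precision=2,suppress=True)
s=monitor.get_state();print(s['tool_pos'],s['contact_force'],s['torque'],s['width'])
E
```

```text
[551.33 186.    46.86] [-0.86 -0.57 -2.21] [ 0.24 -0.03  0.02] 19.698064925460486
```

Request:
step_arm --moves '[[[0, 0, -0.004], 0], [[0, 0, -0.004], 0], [[0, 0, -0.003], 0], [[0, 0, 0], 0]]'

```text
t: 21.15
tool_pos: [550.8, 186.2, 58.7]
eef_rot: [2.182, 2.25, -0.002]
contact_force: [-0.2, 0.6, -2.9]
width: 19.7
```

```bash
python3 - <<'E'
from h import *
np.set_printoptions(precision=2,suppress=True)
s=monitor.get_state();print(s['tool_pos'],s['contact_force'],s['torque'],s['width'])
w=wsnap();save(w,'w14');a=vision.snapshot('scene');save(a,'s14',(240,130,440,290),3.8)
E
```

```text
[550.76 186.24  58.69] [-0.19  0.56 -2.9 ] [ 0.28 -0.01 -0.02] 19.71333800344652
```

View pics/w14.png

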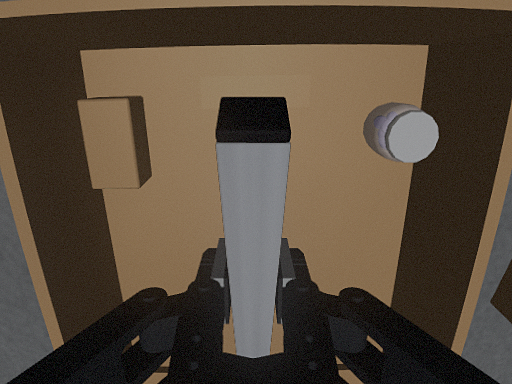

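View pics/s14.png

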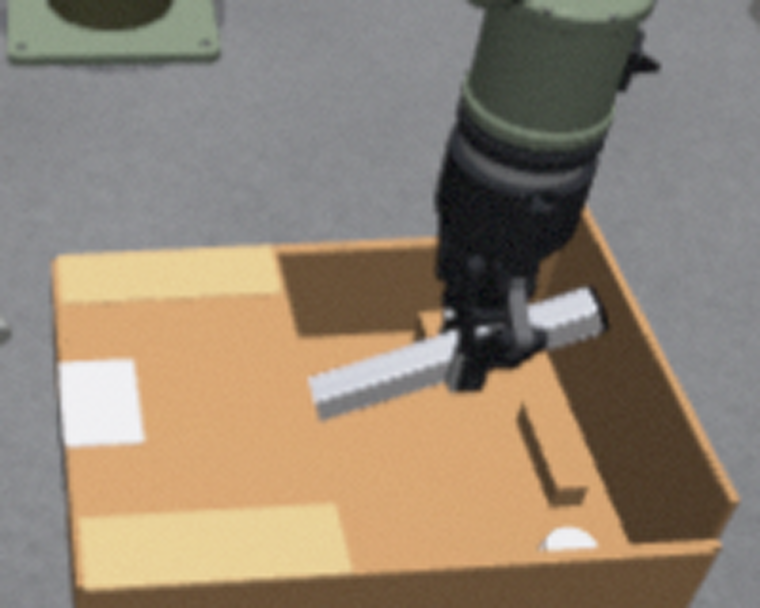

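```bash
python3 - <<'E'
from h import *
np.set_printoptions(precision=1,suppress=True)
w=wsnap();s,R,p=now();im=w['image'].astype(int).sum(2)
rows=[]
for r in range(148,240,8):
    g=cv2.GaussianBlur(im[r-2:r+3].mean(0)[None].astype(np.float32),(5,1),0)[0]; d=np.diff(g)
    rows.append((r,200+np.argmax(d[200:235])+1,265+np.argmin(d[265:305])+1))
X=tilt(w,rows,s,R);k=np.polyfit(X[:,0],X[:,2],1);print(rows[0],rows[-1]);print(X[[0,-1]],np.degrees(np.arctan(-k[0])))
h=[(x,z) for x,z in [(0,0)]]
E
```

```text
(148, np.int64(217), np.int64(289)) (236, np.int64(225), np.int64(281))
[[ 64.4  -0.7 -92.7]
 [ 29.6  -0.6 -77.7]] 22.952200305509944
```

Request:
step_arm --moves '[[[0, 0, 0], 0], [[0, 0, 0], 0], [[0.01, 0, -0.003], 0], [[0.01, 0, -0.0035], 0], [[0.01, 0, -0.0035], 0], [[0.01, 0, -0.0035], 0], [[0, 0, 0], 0], [[0, 0, 0], 0]]' --newtons 60

```text
t: 22.1
tool_pos: [550.7, 231.3, 74.3]
eef_rot: [2.178, 2.251, 0.002]
contact_force: [0.6, 0.1, -0.8]
width: 19.0
```

```bash
python3 - <<'E'
from h import *
np.set_printoptions(precision=2,suppress=True)
s=monitor.get_state();print(s['tool_pos'],s['contact_force'],s['torque'],s['width'])
a=vision.snapshot('scene');save(a,'s15',(240,130,440,290),3.8)
E
```

```text
[550.73 231.31  74.34] [ 0.57  0.09 -0.82] [0.13 0.06 0.03] 18.98319455297142
```

View pics/s15.png

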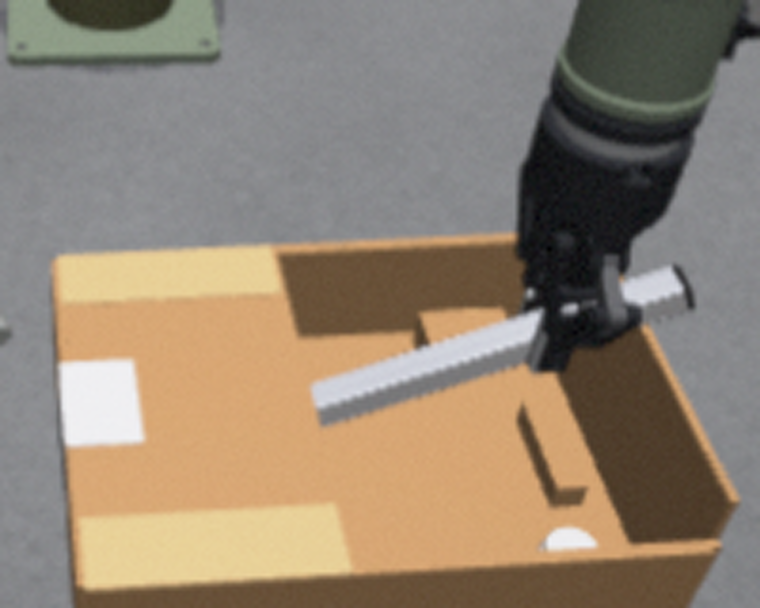

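Request:
step_arm --moves '[[[0.01, 0, -0.0035], 0], [[0.012, 0, -0.0045], 0], [[0.012, 0, -0.0045], 0], [[0.012, 0, -0.0045], 0], [[0.012, 0, -0.0045], 0], [[0.012, 0, -0.0045], 0], [[0.008, 0, -0.003], 0], [[0, 0, 0], 0], [[0, 0, 0], 0]]'

```text
t: 23.05
tool_pos: [547.7, 317.3, 105.6]
eef_rot: [2.178, 2.251, 0.004]
contact_force: [0.5, -0.4, -1.2]
width: 19.0
```

```bash
python3 - <<'E'
from h import *
np.set_printoptions(precision=2,suppress=True)
s=monitor.get_state();print(s['tool_pos'],s['contact_force'],s['torque'],s['width'])
a=vision.snapshot('scene');save(a,'s16',(240,110,480,290),3.3)
a=vision.snapshot('top');save(a,'t16',(40,60,280,240),3.3)
E
```

```text
[547.68 317.32 105.63] [ 0.47 -0.37 -1.2 ] [ 0.05 -0.02  0.05] 19.0035560102576
```

View pics/s16.png

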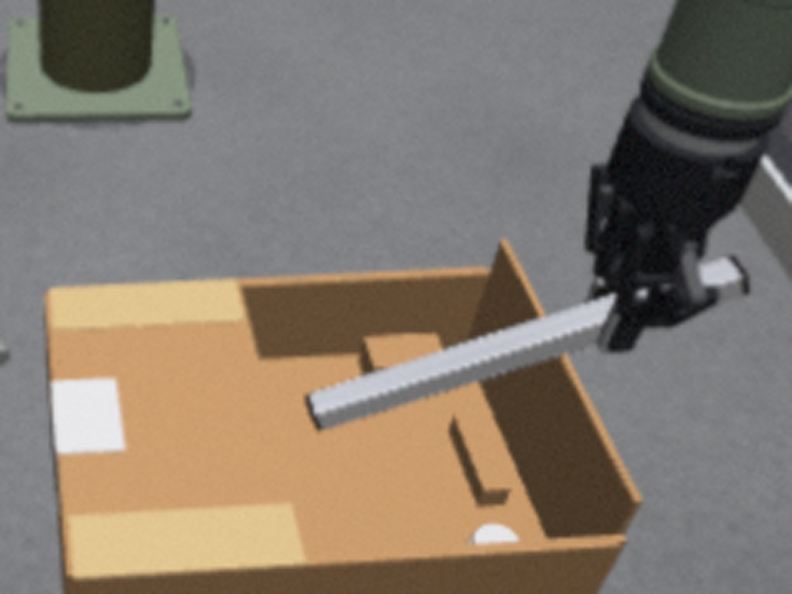

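View pics/t16.png

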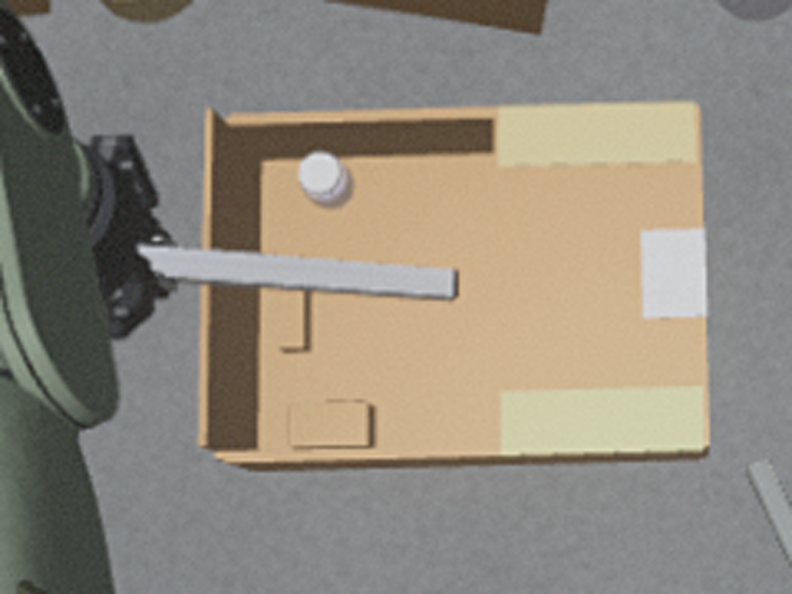

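Request:
step_arm --moves '[[[0, 0, -0.01], 0], [[0, 0, -0.015], 0], [[0, 0, -0.02], 0], [[0, 0, -0.015], 0], [[0, 0, -0.005], 0], [[0, 0, 0], 0], [[0, 0, 0], 0]]'

```text
t: 23.85
tool_pos: [548.2, 314.5, 177.2]
eef_rot: [2.182, 2.245, 0.005]
contact_force: [-0.3, 0.4, -1.8]
width: 19.0
```

```bash
python3 - <<'E'
from h import *
plan(550,190,178,91.7)
E
```

```text
at [548.2 314.5 177.2] phi 91.63 d [   1.8 -124.5    0.8] n 3
[[np.float64(-0.0415), np.float64(-0.0006), np.float64(-0.0003)], np.float64(-0.02)]
[[np.float64(-0.0415), np.float64(-0.0006), np.float64(-0.0003)], np.float64(-0.02)]
[[np.float64(-0.0415), np.float64(-0.0006), np.float64(-0.0003)], np.float64(-0.02)]
```

Request:
step_arm --moves '[[[-0.01, 0, 0], 0], [[-0.02, 0, 0], 0], [[-0.02, 0, 0], 0], [[-0.02, 0, 0], 0], [[-0.02, 0, 0], 0], [[-0.015, 0, 0], 0], [[-0.008, 0, 0], 0], [[0, 0, 0], 0], [[0, 0, 0], 0]]'

```text
t: 24.75
tool_pos: [546.5, 192.5, 170.6]
eef_rot: [2.187, 2.25, -0.015]
contact_force: [-0.3, -0.8, -1.4]
width: 18.8
```

```bash
python3 - <<'E'
from h import *
plan(550,190,178,91.7,1)
a=vision.snapshot('scene');save(a,'s17',(240,110,480,290),3.3)
E
```

```text
at [546.5 192.5 170.6] phi 91.62 d [ 3.5 -2.5  7.4] n 1
[[np.float64(-0.0026), np.float64(0.0034), np.float64(-0.0074)], np.float64(-0.08)]
```

View pics/s17.png

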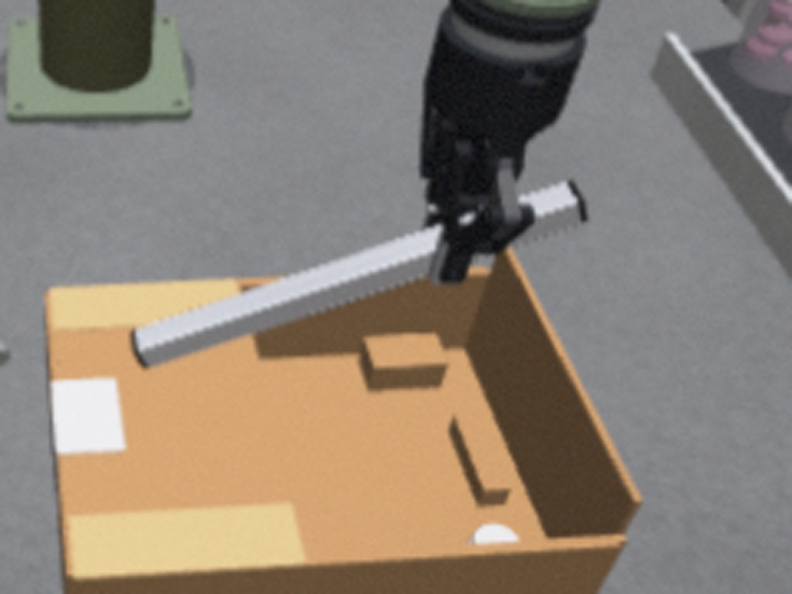

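Request:
step_arm --moves '[[[-0.003, 0, 0.008], 0], [[0, 0, 0.01], 0], [[0, 0, 0.01], 0], [[0, 0, 0.007], 0], [[0, 0, 0.005], 0], [[0, 0, 0.005], 0], [[0, 0, 0.005], 0], [[0, 0, 0], 0], [[0, 0, 0], 0]]' --newtons 20

```text
t: 25.7
tool_pos: [547.1, 192.5, 117.7]
eef_rot: [2.181, 2.254, -0.011]
contact_force: [-0.5, 1.6, 0.9]
width: 18.9
```

```bash
python3 - <<'E'
from h import *
np.set_printoptions(precision=2,suppress=True)
s=monitor.get_state();print(s['tool_pos'],s['contact_force'],s['torque'],s['width'])
E
```

```text
[547.13 192.54 117.69] [-0.52  1.58  0.88] [-0.15  0.11 -0.07] 18.939538670766776
```

Contact and slip begin gently. Continue down.

Request:
step_arm --moves '[[[0, 0, 0.004], 0], [[0, 0, 0.004], 0], [[0, 0, 0.004], 0], [[0, 0, 0.004], 0], [[0, 0, 0.004], 0], [[0, 0, 0.004], 0], [[0, 0, 0], 0]]'

```text
t: 26.4
tool_pos: [549.1, 193.4, 93.9]
eef_rot: [2.178, 2.253, -0.003]
contact_force: [-0.5, 2.0, 2.6]
width: 19.1
```

```bash
python3 - <<'E'
from h import *
np.set_printoptions(precision=2,suppress=True)
s=monitor.get_state();print(s['tool_pos'],s['contact_force'],s['torque'],s['width'])
w=wsnap();save(w,'w18');a=vision.snapshot('scene');save(a,'s18',(240,110,480,290),3.3)
E
```

```text
[549.13 193.37  93.92] [-0.53  1.98  2.61] [-0.15  0.   -0.03] 19.1377833120604
```

View pics/s18.png

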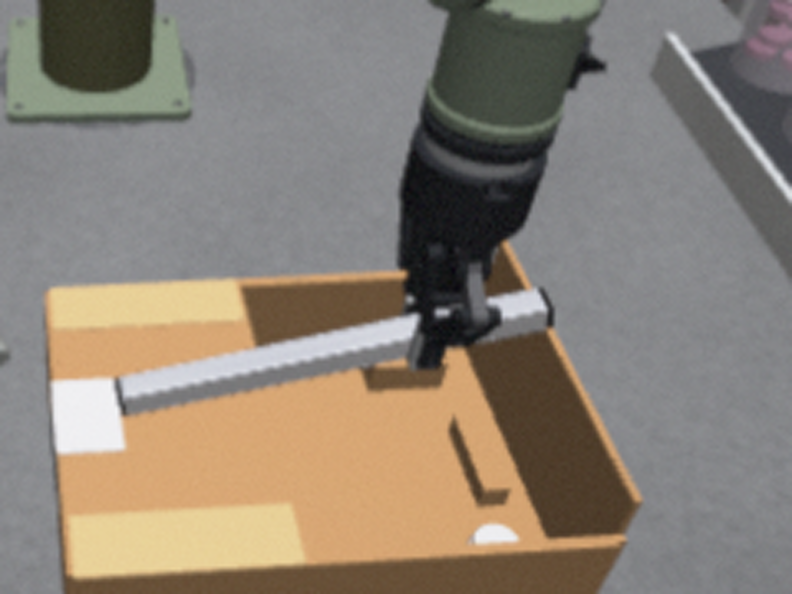

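Request:
step_arm --moves '[[[0, 0, 0.004], 0], [[0, 0, 0.004], 0], [[0, 0, 0.004], 0], [[0, 0, 0.004], 0], [[0, 0, 0.004], 0], [[0, 0, 0.004], 0], [[0, 0, 0.004], 0], [[0, 0, 0.003], 0], [[0, 0, 0], 0]]'

```text
t: 27.4
tool_pos: [549.9, 192.9, 60.6]
eef_rot: [2.177, 2.253, -0.002]
contact_force: [0.8, 2.4, 2.8]
width: 19.2
```

```bash
python3 - <<'E'
from h import *
np.set_printoptions(precision=2,suppress=True)
s=monitor.get_state();print(s['tool_pos'],s['contact_force'],s['torque'],s['width'])
w=wsnap();save(w,'w19');a=vision.snapshot('scene');save(a,'s19',(240,110,480,290),3.3)
E
```

```text
[549.87 192.88  60.65] [0.85 2.42 2.82] [-0.39 -0.04 -0.01] 19.188302952677073
```

View pics/s19.png

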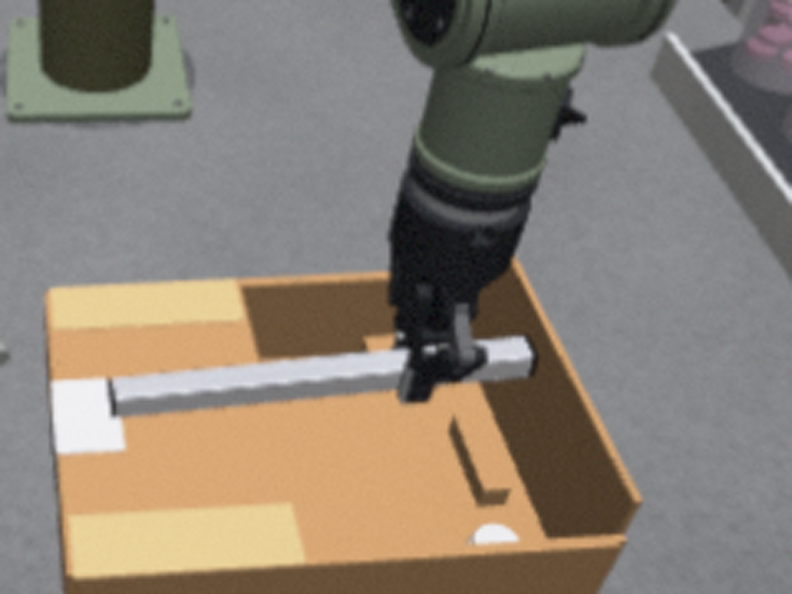

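View pics/w19.png

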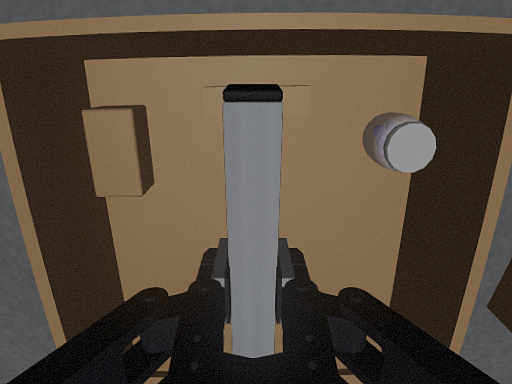

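Request:
step_arm --moves '[[[0, 0, 0.004], 0], [[0, 0, 0.004], 0], [[0, 0, 0.003], 0], [[0, 0, 0.003], 0], [[0, 0, 0], 0]]'

```text
t: 28.0
tool_pos: [550.3, 192.6, 46.2]
eef_rot: [2.177, 2.252, -0.002]
contact_force: [-0.2, 1.7, 1.8]
width: 19.3
```

```bash
python3 - <<'E'
from h import *
np.set_printoptions(precision=2,suppress=True)
s=monitor.get_state();print(s['tool_pos'],s['contact_force'],s['torque'],s['width'])
E
```

```text
[550.28 192.65  46.18] [-0.19  1.7   1.75] [-0.35 -0.03  0.06] 19.255003590681973
```

Request:
step_arm --moves '[[[0, 0, 0], 0], [[0, 0, 0], 0], [[0, 0, 0], 0], [[0, 0, 0], 0], [[0, 0, -0.005], 0], [[0, 0, -0.01], 0], [[0, 0, -0.02], 0], [[0, 0, -0.02], 0], [[0, 0, -0.02], 0], [[0, 0, -0.02], 0], [[0, 0, -0.02], 0], [[0, 0, -0.015], 0], [[0, 0, -0.005], 0], [[0, 0, 0], 0], [[0, 0, 0], 0], [[0, 0, 0], 0]]' --newtons 100

```text
t: 29.6
tool_pos: [543.4, 191.1, 183.4]
eef_rot: [-2.189, -2.252, 0.018]
contact_force: [0.5, 0.1, -1.8]
width: 18.4
```

```bash
python3 - <<'E'
from h import *
np.set_printoptions(precision=2,suppress=True)
s=monitor.get_state();print(s['tool_pos'],s['contact_force'],s['torque'],s['width'])
w=wsnap();save(w,'w20');a=vision.snapshot('scene');save(a,'s20')
s,R,p=now();im=w['image'].astype(int).sum(2)
rows=[]
for r in range(120,230,8):
    g=cv2.GaussianBlur(im[r-2:r+3].mean(0)[None].astype(np.float32),(5,1),0)[0]; d=np.diff(g)
    rows.append((r,200+np.argmax(d[200:240])+1,265+np.argmin(d[265:305])+1))
X=tilt(w,rows,s,R);k=np.polyfit(X[:,0],X[:,2],1);print(rows[0],rows[-1]);print(X[[0,-1]],np.degrees(np.arctan(-k[0])))
E
```

```text
[543.36 191.08 183.37] [ 0.51  0.09 -1.79] [0.11 0.02 0.01] 18.407699020140264
(120, np.int64(226), np.int64(280)) (224, np.int64(229), np.int64(278))
[[ 68.45  -0.68 -60.28]
 [ 26.76  -0.42 -61.3 ]] 1.0655392322349608
```

View pics/s20.png

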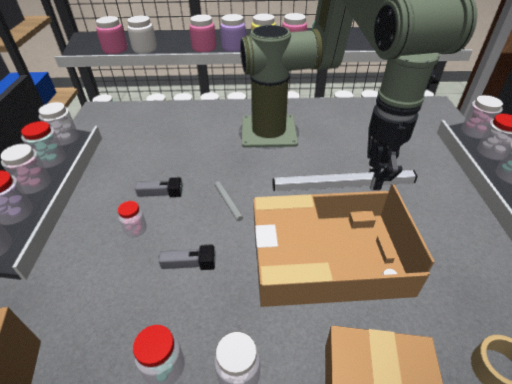

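View pics/w20.png

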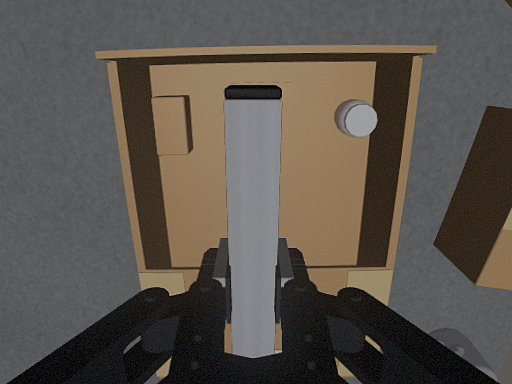

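Request:
step_arm --moves '[[[0, 0, 0], 0], [[0, 0, 0], 0], [[0, 0, 0], 0], [[0, 0, 0], 0], [[0, 0, 0], 0]]'

```text
t: 30.2
tool_pos: [542.0, 190.9, 180.9]
eef_rot: [-2.187, -2.25, 0.024]
contact_force: [0.2, -0.6, -0.8]
width: 18.6
```

```bash
python3 - <<'E'
from h import *
np.set_printoptions(precision=1,suppress=True)
for z in(200,240): print(z,proj(S,[541,270,z]),proj(S,[549,-18,z]))
s=monitor.get_state();print(s['tool_pos'],s['contact_force'],s['joint_vel'])
robot.job_done()
E
```

```text
200 [[407.6 190.7]] [[271.9 195.8]]
240 [[413.1 176.4]] [[272.3 181.5]]
[542.  190.9 180.9] [ 0.2 -0.6 -0.8] [ 0.  0. -0.  0. -0. -0.]
the job is handed in; nothing more can be done
```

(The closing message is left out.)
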